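Walk the clip stack up the shelf and lean the squeegee behind it

TASK

Walk the heavy green three-tier stack along the shelf, away from you and towards the low metal upstand, by sliding it with pushes on its two near corner posts in turn, left post first and each post at least twice, until its far side stands square to the upstand with a gap of about 110 mm between them. Then pick up the squeegee and lean it in that gap: the end of its handle down on the shelf against the stack's far side, its head up and its back resting on the upstand's top edge. Do not lift or tip the stack, and leave everything else where it stands.

Things in the scene. Friction and masses are not known exactly. Their poses are not given: they have to be found in the camera images.
- stack: Three interlocked green plastic tiers of wiper adapter clips, one rigid piece of about 1.6 kg, sliding on its flat base. A push on one near corner takes about 4 to 15 N and turns it; the other near corner stays nearly where it is. 80 deep (x) x 190 wide (y) x 66 mm high. Origin: centre of its underside; x points to its far side, y to its left, z up.
- left_post: Left near corner post of the stack (the left one seen from the robot), square, 35 mm wide, 66 high, standing 8 mm proud of the tiers' near side. Origin: bottom middle of its flat near face, i.e. 40 mm before and 77.5 mm left of the stack's origin; axes as the stack's.
- right_post: Right near corner post, the mirror image of the left one: 40 mm before and 77.5 mm right of the stack's origin.
- far_left (a point): Far left bottom corner of the stack.
- far_right (a point): Far right bottom corner of the stack.
- upstand: Fixed metal upstand beyond the stack: upright sheet 340 wide (y), 12 thick, 105 mm high with a rounded top edge (6 mm radius), foot flange on its far side. Origin: bottom middle of its near face; x points square away from the stack, y along it to the left, z up. The stack starts with its far side about 170 to 205 mm before the near face.
- squeegee: Yellow T-shaped squeegee, 150 g, 199 long, lying on its flat back left or right of the stack, head away from the robot. Handle 26 wide, 18 thick, x = -104 to +50 mm; head 110 wide (y), 18 thick, to +83; black blade to +95. Origin: on the underside, 95 mm from the foot's axis; x points along the handle to the head, z away from the flat back. Centre of mass about 10 mm to the head side of the origin.
- foot (a point): Middle of the rounded end of the squeegee's handle (rounded 9 mm radius about y; 95 mm from the body's origin towards the foot, 9 mm above the underside). It lies 9 mm over the shelf and 9 mm from the stack's far side when it touches both.
- mug: Bystander: white ceramic mug, 80 mm across, 90 high, with plastic trim tools standing up to about 160 mm, beside the stack on the side away from the squeegee. Origin: underside centre.
- spray_bottle: Bystander: empty white spray bottle, 70 across, 192 high. Origin: underside centre.
- tin: Bystander: pale metal tin with a white lid, 66 across, 75 high. Origin: underside centre.
- wrench: Bystander: steel wrench, 160 long, lying flat. Origin: underside centre.
- sanding_block: Bystander: cork sanding block, 110 x 60 x 40 mm. Origin: underside centre.
Mind the look-alikes: they are no part of the job. Several things have the shape of the squeegee; the one meant has the colours described above.

How it is judged:
By the outcome, as a careful person would: the job done as asked, in the order asked, and still so for the second after the job is handed in, with the robot touching nothing.
It also fails if it takes over 72 s, if anything falls off the work surface, if the arm or the gripper's body presses on something with over 40 N, if the wrist force passes 120 N, or if a joint passes its speed limit or range.

ROBOT

A 6-joint arm with a two-finger parallel gripper is mounted at the origin on the work surface. World frame = base frame: x ahead of the robot, y to its left, z up, the work surface at z = 0. Lengths are in m, angles in rad, forces in N, time in s.
With the tool pointing down it reaches from about 0.35 to 0.875 m from the base axis. Payload 4.2 kg.
Tool frame: the origin (TCP) lies at the very end of the fingers, on their centre line; the grasp point (between the pads) lies 19 mm behind it (r.tcp_to_grasp is the distance from the TCP to the grasp point, in m); z points along the fingers, y is the direction in which the jaws open and shut (so a half turn about z gives the same grasp; the last joint's range is limited). The gripper opens to 85 mm and grips with 20 to 120 N. Pads are 22 mm wide; open, the fingers measure 114 mm over their backs; the gripper's body (76 mm by 85 mm) begins 54 mm behind the grasp point. The pads swing forward as they close: fully open they stand 13 mm farther back than shut.
Start: joints at [1.561, 0.385, 0.008, 0, -1.194, -0.259], TCP at [0.166, 0.603, 0.231] pointing down, gripper open.
Joint ranges: [-3.14, 3.14], [-1.21, 2.06], [-1.07, 1.41], [-3.16, 2.05], [-2.99, -0.16], [-3.1, 3.1]. Speed limits (rad/s): [2.79, 2.79, 3.14, 3.14, 3.14, 3.14].

INTERFACE

Orientations are given as a unit quaternion [w, x, y, z].
In Python, from plant import r, cams gives the robot as it stands.
- The arm moves only by the shell command python3 -m jog 'ROWS' [FORCE]. ROWS is JSON, a list that holds one entry, the list of rows, each a list of 5 numbers: the gripper command: -1 is shut, 1 is fully open, values between are in proportion, then the shift along the tool's x, y, z scaled (see below), then the turn about the tool's z scaled (see below). In form: [[[claw, tx, ty, tz, yaw], ...]]. A call has 1 to 5 rows; each row is the pose to reach, as a shift and turn from the pose commanded when the call began, along the tool's axes at that moment; what a row does not reach only later rows make up. The controller multiplies each number of a shift by 0.5 m and each number of a turn by 90 degrees. A row lasts 1/10 s, in which the tool goes at most 50 mm and 8.59 degrees, less where a joint would pass 70% of its speed; a pose out of reach is approached as far as the arm can. A call with a number of a shift or a turn outside -1 to 1 is refused whole. A call with a gripper value outside its range is refused whole. The fingers move at their own pace and stop on an object; FORCE is the grip in N (left out, the last holds). Time passes only in rows, so rows that repeat a pose let the fingers close. It gives the time, the measured TCP pose, the force and the opening at its end, in the units of the state.
- r.state(): the state, without advancing time (a new reading comes with each control period).
- cams.snapshot(name): name is "scene" or "top"; returns the picture (384x512x3 uint8, red, green, blue); there is no depth.
- cams.calibration(name): a dict with "intrinsics" (3x3 intrinsics, pixels), "origin" and "attitude" of the camera in the world. Camera axes: x right, y down, z forward; pixel columns grow to the right and rows downward; lengths in m; the calibration is good to about 2 mm. A picture is of the moment at which its call begins. calibration takes no time and is no camera call.
- r.hand_in(): hands the job in, once; it reports no verdict.
The state is a dict: "time": time; "q": joint angles; "dq": joint speeds; "joint_torque": joint torques, N m; "tool_pos": TCP position; "orientation": TCP orientation; "contact_force": force on the tool from outside, world axes, zero at the start; "torque": the same for the moment, N m; "grip_width": finger opening in m.
Only numpy, scipy, OpenCV 4.12 (cv2) and the standard library are available. Lean on these libraries where they do the work, as an engineer would, in place of code of your own. Each camera call takes 0.05 s, during which the arm holds its last target.

## Working session

There is one attempt and no reset: what is moved stays moved. The work goes in short steps, Python scripts to look and compute and a shell command to move; the robot and the scene stay as the last step left them, time stands still between calls to the robot, and variables do not carry over. Pictures are saved under pics/ and viewed, and the job is handed in when it is done.

```bash
ls; mkdir -p pics; python3 - <<'E'
from plant import r,cams
import cv2
for n in ["scene","top"]:
    im=cams.snapshot(n); cv2.imwrite(f"pics/{n}0.png",im[:,:,::-1]); print(n,cams.calibration(n))
print(r.state())
E
```

```text
pics
scene {'intrinsics': array([[350.6591275 ,   0.        , 250.47048071],
       [  0.        , 350.6591275 , 186.95938228],
       [  0.        ,   0.        ,   1.        ]]), 'origin': array([1.29015264, 0.33604115, 0.89983857]), 'attitude': array([-0.21143635,  0.55774097,  0.74813552, -0.29071106])}
top {'intrinsics': array([[401.00843463,   0.        , 251.55898259],
       [  0.        , 401.00843463, 197.8263547 ],
       [  0.        ,   0.        ,   1.        ]]), 'origin': array([0.42092923, 0.13283873, 1.23609864]), 'attitude': array([-0.03754372,  0.71425019, -0.69721704,  0.04822368])}
{'time': 0.1, 'q': array([ 1.56057549e+00,  3.85518579e-01,  6.79282516e-03, -4.30895745e-04,
       -1.19399490e+00, -2.58583805e-01]), 'dq': array([ 1.43387260e-05, -2.44927876e-03,  1.78082633e-03, -2.81119415e-04,
       -2.61769526e-04, -1.94134057e-03]), 'joint_torque': array([-3.20816907e-04, -3.93316627e+01,  1.88932282e+01,  4.19799015e+00,
       -2.55784209e-03,  2.48965733e-06]), 'tool_pos': array([0.16584295, 0.60207272, 0.23031995]), 'orientation': array([ 9.79556791e-04,  9.90970466e-01, -1.34076729e-01, -7.95391228e-05]), 'contact_force': array([-0.19074516, -0.02146773, -0.51495514]), 'torque': array([-0.02354524, -0.03521587, -0.05572121]), 'grip_width': 0.0854118626038875}
```

View pics/scene0.png

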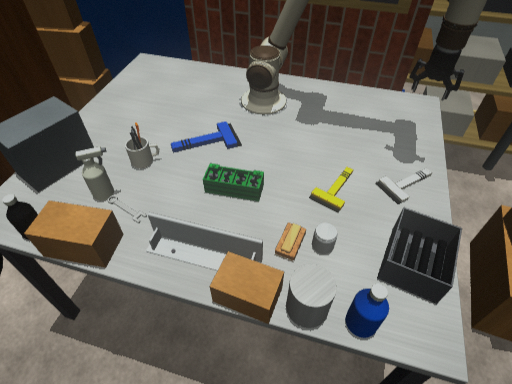

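View pics/top0.png

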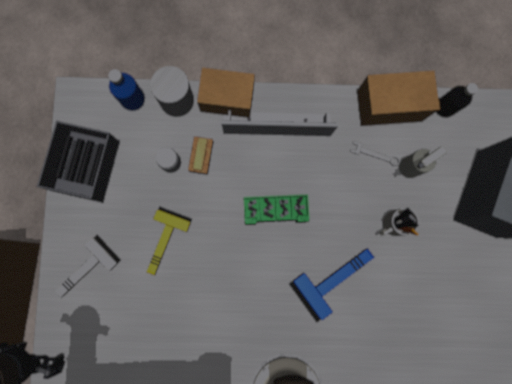

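Top picture: world +x is up and +y is left. The stack is at (276,208), the upstand at (279,127), the yellow squeegee at (168,238), the mug at (404,222), and the blue and white squeegees are look-alikes. I'll enlarge these for measurement.

```bash
cat > h.py <<'E'
import numpy as np, cv2
from scipy.spatial.transform import Rotation as R
from plant import r,cams
def cal(n):
    c=cams.calibration(n); q=c['attitude']; return np.array(c['intrinsics']),np.array(c['origin']),R.from_quat([q[1],q[2],q[3],q[0]]).as_matrix()
def world(n,uv,z):
    K,o,A=cal(n); d=A@np.linalg.solve(K,[uv[0],uv[1],1.0]); return o+d*(z-o[2])/d[2]
def proj(n,p):
    K,o,A=cal(n); c=K@(A.T@(np.array(p,float)-o)); return c[:2]/c[2]
def crop(im,x0,y0,w,h,s,fn):
    c=cv2.resize(im[y0:y0+h,x0:x0+w],None,fx=s,fy=s,interpolation=cv2.INTER_CUBIC)
    c=np.ascontiguousarray(c[:,:,::-1])
    for x in range((x0+9)//10*10,x0+w,10):
        cv2.line(c,(int((x-x0+.5)*s),0),(int((x-x0+.5)*s),6 if x%50 else 14),(0,0,255),1)
        if x%20==0: cv2.putText(c,str(x),(int((x-x0+.5)*s),22),0,.35,(0,0,255),1)
    for y in range((y0+9)//10*10,y0+h,10):
        cv2.line(c,(0,int((y-y0+.5)*s)),(6,int((y-y0+.5)*s)),(0,0,255),1)
        if y%20==0: cv2.putText(c,str(y),(8,int((y-y0+.5)*s)+4),0,.35,(0,0,255),1)
    cv2.imwrite(fn,c)
def toolmat():
    s=r.state(); q=s['orientation']; return R.from_quat([q[1],q[2],q[3],q[0]]).as_matrix(), np.array(s['tool_pos'])
E
python3 - <<'E'
from h import *
t=cv2.imread('pics/top0.png')[:,:,::-1]; s=cv2.imread('pics/scene0.png')[:,:,::-1]
crop(t,210,100,140,130,5,'pics/a1.png')
crop(t,130,190,80,100,6,'pics/a2.png')
crop(s,140,130,230,140,3.4,'pics/a3.png')
print(proj('top',[0,0,0]))
M,p=toolmat(); print(M.round(3),p)
E
```

```text
[286.50010987 392.07209383]
[[ 0.964 -0.266 -0.   ]
 [-0.266 -0.964 -0.002]
 [ 0.     0.002 -1.   ]] [0.16584295 0.60207272 0.23031995]
```

View pics/a1.png

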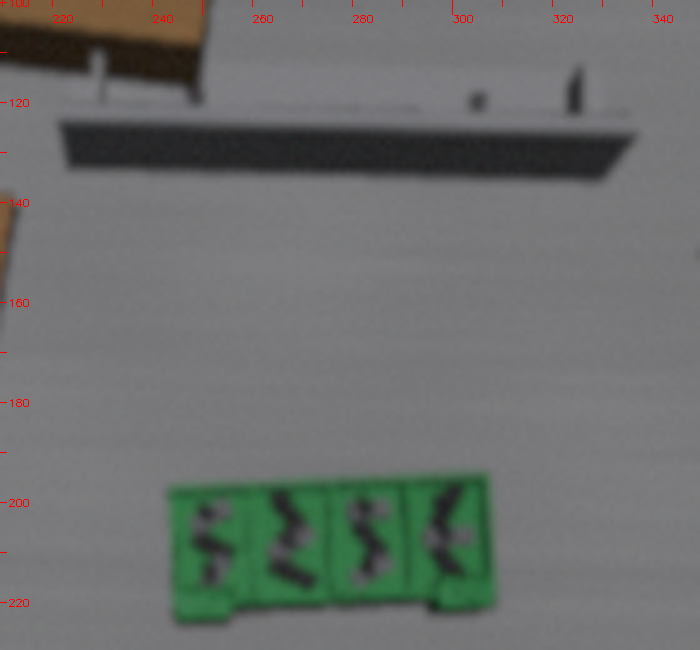

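View pics/a2.png

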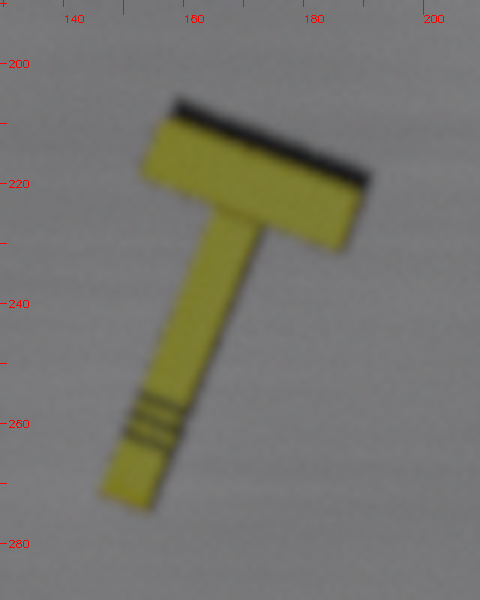

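View pics/a3.png

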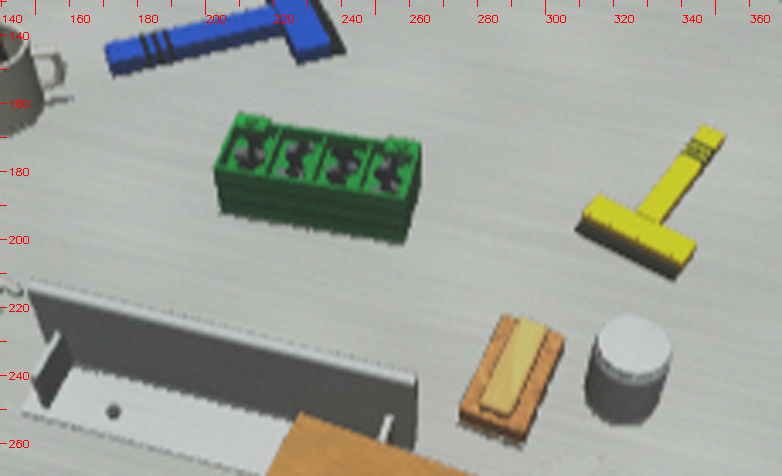

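```bash
cat > fit.py <<'E'
from h import *
from scipy.optimize import least_squares
def fit(model,obs,x0):
    # model: Nx3 body pts; obs: list (cam,u,v)
    m=np.array(model,float)
    def pts(x):
        c,s=np.cos(x[2]),np.sin(x[2]); return m@np.array([[c,s,0],[-s,c,0],[0,0,1]])+[x[0],x[1],0]
    f=lambda x: np.concatenate([proj(o[0],p)-np.array(o[1:]) for p,o in zip(pts(x),obs)])
    s=least_squares(f,x0); return s.x,s.fun.reshape(-1,2).round(1)
E
python3 - <<'E'
from fit import *
st=[[.04,.095,.066],[.04,-.095,.066],[-.04,.095,.066],[-.04,-.095,.066]]
x,e=fit(st,[('top',243.1,197.1),('top',307.1,194.7),('top',244.7,223.9),('top',308.5,220.9)],[.5,0,0]); print('stack',x,np.degrees(x[2]),e.tolist())
# scene check
def pr(x,m,cam): 
    c,s=np.cos(x[2]),np.sin(x[2]); return [proj(cam,[x[0]+c*a-s*b,x[1]+s*a+c*b,z]).round(1).tolist() for a,b,z in m]
print(pr(x,st+[[.04,.095,0],[.04,-.095,0]],'scene'))
for p in [(223.1,132.9),(330.1,135.5)]: print('up bottom',world('top',p,0))
for p in [(221.5,124.3),(336.9,126.9)]: print('up top',world('top',p,0.100))
# squeegee: top 18mm
def P(a,b): return ('top',130+a/6-.5,190+b/6-.5)
sq=[[-.104,.013,.018],[-.104,-.013,.018],[.083,.055,.018],[.083,-.055,.018],[.05,.055,.018],[.05,-.055,.018]]
x,e=fit(sq,[P(98,494),P(152,511),P(162,117),P(366,187),P(138,175),P(344,252)],[.4,.3,-.3]); print('sq',x,np.degrees(x[2]),e.tolist())
print(pr(x,sq,'scene'))
E
```

```text
stack [0.53239815 0.04462974 0.06787235] 3.8887993784947477 [[-0.1, -0.2], [0.2, -0.5], [-0.6, 0.2], [0.5, 0.4]]
[[259.8, 188.0], [203.1, 178.7], [264.7, 170.7], [210.4, 162.2], [259.6, 201.3], [205.2, 192.0]]
up bottom [0.77656795 0.21070891 0.        ]
up bottom [ 0.77756194 -0.12891766  0.        ]
up top [0.77342388 0.20988474 0.1       ]
up top [ 0.7751312  -0.12772895  0.1       ]
sq [ 0.43355828  0.37855153 -0.32913789] -18.85821175972975 [[0.5, 0.1], [-0.3, 0.3], [0.1, -0.5], [-0.0, 0.3], [0.1, -0.0], [-0.3, -0.3]]
[[353.5, 168.2], [346.7, 165.3], [341.0, 207.1], [310.9, 192.2], [345.5, 200.6], [315.6, 186.3]]
```

```bash
cat > go.py <<'E'
import sys
from h import *
def go(x,y,z,yaw=0.0):
    """print scaled tool shifts to world target; yaw = world heading (deg) of tool x"""
    M,p=toolmat(); d=M.T@(np.array([x,y,z])-p); cur=np.degrees(np.arctan2(M[1,0],M[0,0]))
    dy=-(yaw-cur); dy=(dy+180)%360-180
    print('shift',(d/0.5).round(4),'yaw',round(dy/90,4),'| dist mm',(np.linalg.norm(d)*1e3).round(1),'pos',p.round(4),'head',cur.round(2))
if __name__=='__main__': go(*map(float,sys.argv[1:]))
E
python3 go.py .44 .119 .14 0
```

```text
shift [0.7853 0.7853 0.1823] yaw -0.1712 | dist mm 562.7 pos [0.1658 0.6021 0.2303] head -15.41
```

```bash
python3 -m jog '[[[-1,0.785,0.785,0,-0.171],[-1,0.785,0.785,0,-0.171],[-1,0.785,0.785,0,-0.171],[-1,0.785,0.785,0,-0.171],[-1,0.785,0.785,0,-0.171]]]'; python3 go.py .44 .119 .14 0
```

```text
time: 0.6
tool_pos: [0.2898, 0.383, 0.231]
orientation: [0.0, 1.0, 0.0, -0.0]
contact_force: [1.5, 0.3, 0.4]
grip_width: 0.0123
shift [0.3001 0.5281 0.1822] yaw 0.0002 | dist mm 317.1 pos [0.2898 0.383  0.231 ] head 0.02
```

```bash
python3 -m jog '[[[-1,0.30,0.528,0.18,0],[-1,0.30,0.528,0.18,0],[-1,0.30,0.528,0.18,0],[-1,0.30,0.528,0.18,0],[-1,0.30,0.528,0.18,0]]]'; python3 go.py .44 .119 .025 0
```

```text
time: 1.1
tool_pos: [0.4082, 0.1749, 0.1598]
orientation: [-0.0, 1.0, 0.0, 0.0]
contact_force: [0.5, 0.2, 0.4]
grip_width: 0.0002
shift [0.0635 0.1119 0.2696] yaw 0.0003 | dist mm 149.4 pos [0.4082 0.1749 0.1598] head 0.02
```

```bash
python3 -m jog '[[[-1,0.0635,0.112,0.05,0],[-1,0.0635,0.112,0.27,0],[-1,0.0635,0.112,0.27,0],[-1,0.0635,0.112,0.27,0],[-1,0.0635,0.112,0.27,0]]]'; python3 go.py .44 .119 .025 0
```

```text
time: 1.6
tool_pos: [0.4376, 0.1187, 0.0224]
orientation: [0.002, 1.0, -0.001, -0.003]
contact_force: [0.2, -0.3, 0.6]
grip_width: -0.0
shift [ 0.0048 -0.0005 -0.0053] yaw -0.0012 | dist mm 3.6 pos [0.4376 0.1187 0.0224] head -0.11
```

```bash
python3 -m jog '[[[-1,0.03,0,-0.005,0],[-1,0.05,0,-0.005,0],[-1,0.066,0,-0.005,0],[-1,0.08,0,-0.005,0],[-1,0.09,0,-0.005,0]]]'; python3 go.py .511 .119 .025 0
```

```text
time: 2.1
tool_pos: [0.4824, 0.1203, 0.0279]
orientation: [0.001, 1.0, -0.001, -0.002]
contact_force: [-8.9, 4.7, 3.3]
grip_width: 0.0001
shift [0.0572 0.0026 0.0055] yaw -0.0007 | dist mm 28.8 pos [0.4824 0.1203 0.0279] head -0.07
```

Contact as expected (about −9 N). The push continues.

```bash
python3 -m jog '[[[-1,0.012,0,0,0],[-1,0.024,0,0,0],[-1,0.036,0,0,0],[-1,0.048,0,0,0],[-1,0.056,0,0,0]]]'; python3 go.py .48 .119 .14 0
```

```text
time: 2.6
tool_pos: [0.5103, 0.1207, 0.0276]
orientation: [0.0, 1.0, -0.001, -0.002]
contact_force: [-7.5, 4.3, 3.2]
grip_width: 0.0
shift [-0.0616  0.0036 -0.2245] yaw -0.0007 | dist mm 116.4 pos [0.5103 0.1207 0.0276] head -0.06
```

```bash
python3 - <<'E'
from h import *
im=cams.snapshot('top'); cv2.imwrite('pics/t1.png',im[:,:,::-1]); crop(im,210,150,140,130,5,'pics/b1.png')
im=cams.snapshot('scene'); cv2.imwrite('pics/s1.png',im[:,:,::-1]); crop(im,180,100,120,110,5,'pics/b1s.png')
E
```

```text
(no output)
```

View pics/b1.png

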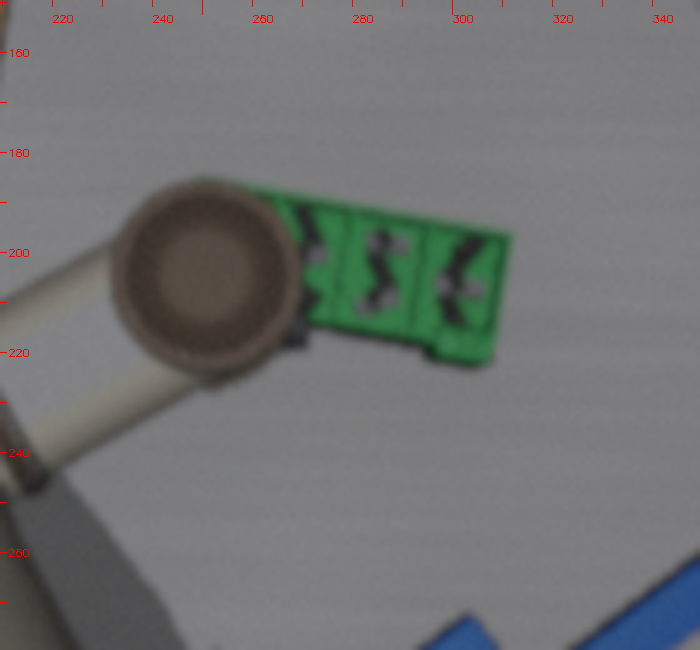

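View pics/b1s.png

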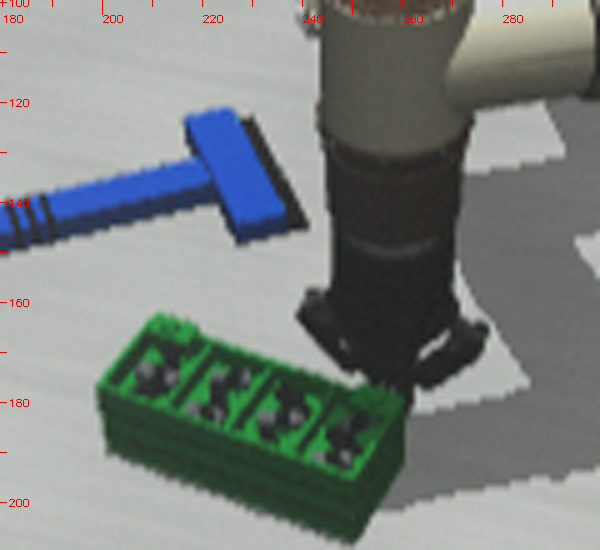

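```bash
python3 - <<'E'
from fit import *
print(world('top',(302,272),.018), world('top',(350,261),.018))
# current stack from fr, nr corners
st=[[.04,-.095,.066],[-.04,-.095,.066],[.04,.095,.066]]
x,e=fit(st,[('top',311.5,196.6),('top',307.7,222.3),('scene',180+350/5-.5,100+480/5-.5)],[.54,.04,-.2]); print(x,e.tolist())
x,e=fit(st[:2],[('top',311.5,196.6),('top',307.7,222.3)],[.54,.04,-.2]); print(x,e.tolist())
E
python3 go.py .455 -.036 .025 0
```

```text
[ 0.34948338 -0.04030655  0.018     ] [ 0.38536531 -0.18504728  0.018     ]
[ 0.55075321  0.03739986 -0.18095267] [[1.2, -0.3], [-0.1, 0.5], [1.0, 0.7]]
[ 0.54732377  0.03961143 -0.14129032] [[0.1, -0.5], [-0.1, 0.5]]
shift [-0.1115  0.3135  0.0059] yaw -0.0006 | dist mm 166.4 pos [0.5109 0.1207 0.0277] head -0.05
```

```bash
python3 -m jog '[[[-1,-0.1,0,0,0],[-1,-0.112,0.1,0.005,0],[-1,-0.112,0.2,0.005,0],[-1,-0.112,0.3,0.005,0],[-1,-0.112,0.306,0.005,0]]]'; python3 go.py .534 -.033 .025 0
```

```text
time: 3.2
tool_pos: [0.4554, -0.036, 0.0256]
orientation: [0.0, 1.0, -0.003, -0.0]
contact_force: [-0.1, 0.7, 0.0]
grip_width: 0.0
shift [ 0.1572 -0.007   0.001 ] yaw -0.0041 | dist mm 78.7 pos [ 0.4554 -0.036   0.0256] head -0.37
```

```bash
python3 -m jog '[[[-1,0.03,-0.006,0,0],[-1,0.052,-0.006,0,0],[-1,0.068,-0.006,0,0],[-1,0.084,-0.006,0,0],[-1,0.10,-0.006,0,0]]]'; python3 -m jog '[[[-1,0.016,0,0,0],[-1,0.032,0,0,0],[-1,0.046,0,0,0],[-1,0.06,0,0,0],[-1,0.06,0,0,0]]]'; python3 go.py .45 -.033 .025 0
```

```text
time: 3.7
tool_pos: [0.5016, -0.03, 0.0242]
orientation: [0.001, 1.0, -0.001, -0.006]
contact_force: [-7.7, -0.9, 2.8]
grip_width: -0.0
time: 4.2
tool_pos: [0.5334, -0.0298, 0.0242]
orientation: [0.001, 1.0, -0.0, -0.004]
contact_force: [-5.4, -2.7, 1.7]
grip_width: 0.0
shift [-0.1669  0.0065 -0.0003] yaw -0.0004 | dist mm 83.5 pos [ 0.5334 -0.0298  0.0242] head -0.03
```

```bash
python3 -m jog '[[[-1,-0.09,0,0,0],[-1,-0.13,-0.09,0,0],[-1,-0.13,-0.19,0,0],[-1,-0.13,-0.29,0,0],[-1,-0.13,-0.30,0,0]]]'; python3 - <<'E'
from h import *
im=cams.snapshot('top'); cv2.imwrite('pics/t2.png',im[:,:,::-1]); crop(im,210,150,140,130,5,'pics/b2.png')
im=cams.snapshot('scene'); cv2.imwrite('pics/s2.png',im[:,:,::-1]); crop(im,180,100,120,110,5,'pics/b2s.png')
E
```

```text
time: 4.7
tool_pos: [0.4734, 0.1268, 0.0261]
orientation: [-0.001, 1.0, 0.004, 0.002]
contact_force: [-0.1, -0.4, 0.8]
grip_width: 0.0003
```

View pics/b2.png

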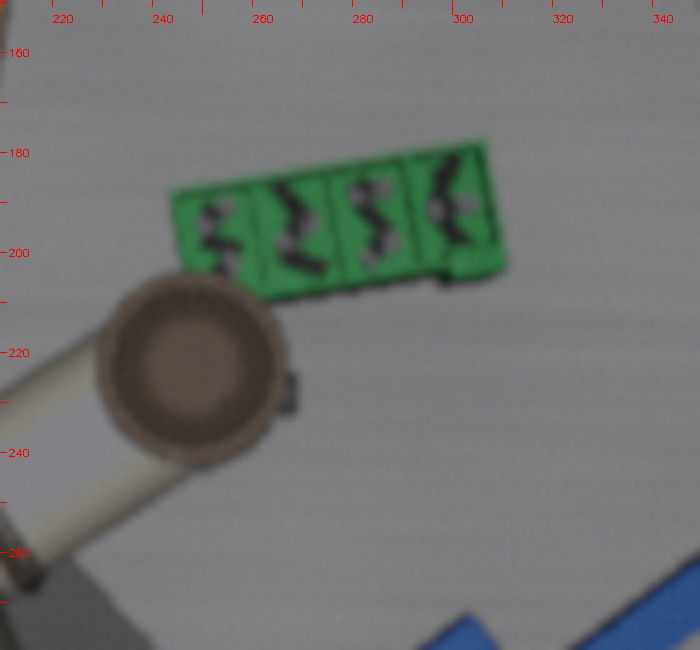

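View pics/b2s.png

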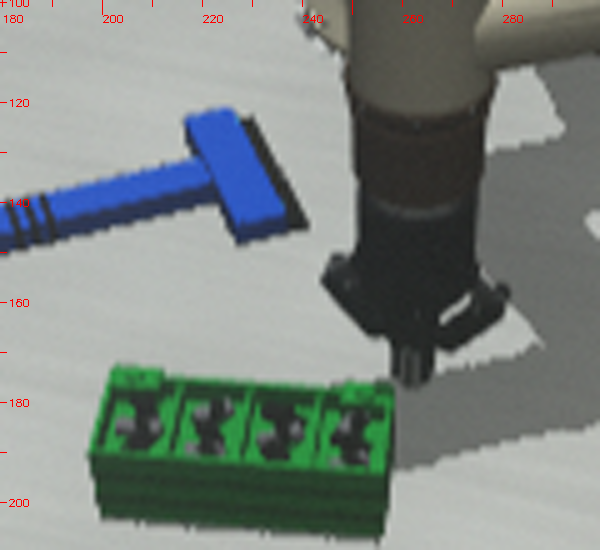

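```bash
cat >> fit.py <<'E'
def stack(obs,x0=[.58,.04,0.]):
    """obs dict name->(u,v) top pixels of top corners"""
    b=dict(fl=[.04,.095,.066],fr=[.04,-.095,.066],nl=[-.04,.095,.066],nr=[-.04,-.095,.066])
    x,e=fit([b[k] for k in obs],[('top',*obs[k]) for k in obs],x0)
    c,s=np.cos(x[2]),np.sin(x[2]); P=lambda a,b_:np.array([x[0]+c*a-s*b_,x[1]+s*a+c*b_]).round(4)
    print('stack',x.round(4),'deg',np.degrees(x[2]).round(2),'err',e.tolist(),'\nLpost',P(-.04,.0775),'Rpost',P(-.04,-.0775),'FL',P(.04,.095),'FR',P(.04,-.095)); return x
E
python3 - <<'E'
from fit import *
stack(dict(fl=(243.9,187.9),fr=(306.5,177.7),nr=(310.7,203.5)))
E
python3 go.py .475 .12 .025 0
```

```text
stack [0.5717 0.0412 0.1889] deg 10.82 err [[-0.7, -0.2], [-0.0, -0.3], [0.7, 0.4]] 
Lpost [0.5179 0.1098] Rpost [ 0.547  -0.0424] FL [0.5932 0.142 ] FR [ 0.6289 -0.0446]
shift [0.0063 0.0062 0.0007] yaw 0.0025 | dist mm 4.4 pos [0.4718 0.1231 0.0254] head 0.22
```

```bash
python3 -m jog '[[[-1,0.03,0.02,0,0],[-1,0.056,0.022,0,0],[-1,0.072,0.022,0,0],[-1,0.088,0.022,0,0],[-1,0.104,0.022,0,0]]]'; python3 -m jog '[[[-1,0.016,0,0,0],[-1,0.032,0,0,0],[-1,0.046,0,0,0],[-1,0.06,0,0,0],[-1,0.06,0,0,0]]]'; python3 go.py .49 -.04 .025 0
```

```text
time: 5.3
tool_pos: [0.5202, 0.1078, 0.0243]
orientation: [0.001, 1.0, -0.001, -0.004]
contact_force: [-6.7, 1.4, 2.5]
grip_width: -0.0
time: 5.8
tool_pos: [0.5517, 0.1083, 0.0241]
orientation: [0.001, 1.0, -0.001, -0.002]
contact_force: [-3.7, -1.0, -1.4]
grip_width: 0.0001
shift [-0.1226  0.2969 -0.0006] yaw -0.0015 | dist mm 160.6 pos [0.5517 0.1083 0.0241] head -0.13
```

```bash
python3 -m jog '[[[-1,-0.08,0,0,0],[-1,-0.108,0.09,0,0],[-1,-0.108,0.19,0,0],[-1,-0.108,0.29,0,0],[-1,-0.108,0.297,0,0]]]'; python3 - <<'E'
from h import *
im=cams.snapshot('top'); cv2.imwrite('pics/t3.png',im[:,:,::-1]); crop(im,210,150,140,130,5,'pics/b3.png')
E
```

```text
time: 6.3
tool_pos: [0.4987, -0.0433, 0.0254]
orientation: [0.0, 1.0, -0.003, 0.0]
contact_force: [0.4, 0.8, 0.7]
grip_width: 0.0
```

View pics/b3.png

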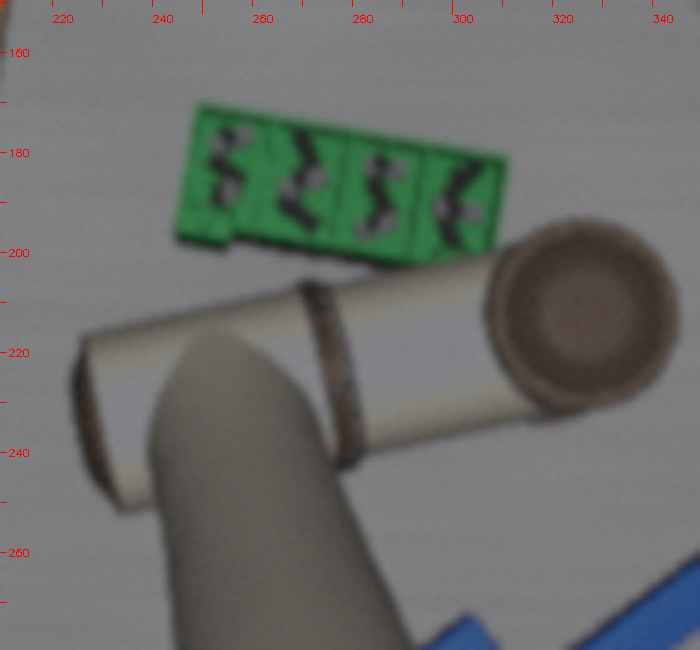

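```bash
python3 - <<'E'
from fit import *
stack(dict(fl=(210+198/5-.5,150+103/5-.5),fr=(210+507/5-.5,150+157/5-.5),nl=(210+176/5-.5,150+237/5-.5)))
E
python3 go.py .576 -.037 .025 0
```

```text
stack [ 0.5928  0.0389 -0.1405] deg -8.05 err [[-0.5, 0.2], [1.0, -0.1], [-0.5, -0.2]] 
Lpost [0.5641 0.1212] Rpost [ 0.5424 -0.0322] FL [0.6457 0.1274] FR [ 0.6191 -0.0608]
shift [ 0.1532 -0.0106  0.0011] yaw -0.0035 | dist mm 76.8 pos [ 0.4993 -0.0419  0.0255] head -0.32
```

```bash
python3 -m jog '[[[-1,0.04,-0.012,0,0],[-1,0.068,-0.012,0,0],[-1,0.084,-0.012,0,0],[-1,0.1,-0.012,0,0],[-1,0.116,-0.012,0,0]]]'; python3 -m jog '[[[-1,0.014,0,0,0],[-1,0.026,0,0,0],[-1,0.037,0,0,0],[-1,0.046,0,0,0],[-1,0.046,0,0,0]]]'; python3 go.py .52 .115 .025 0
```

```text
time: 6.85
tool_pos: [0.5533, -0.0333, 0.0243]
orientation: [0.001, 1.0, -0.0, -0.005]
contact_force: [-10.3, -2.6, 4.7]
grip_width: -0.0
time: 7.35
tool_pos: [0.5782, -0.0327, 0.024]
orientation: [0.0, 1.0, -0.0, -0.003]
contact_force: [-5.1, 0.3, -0.4]
grip_width: 0.0
shift [-0.1166 -0.2953 -0.0016] yaw -0.0003 | dist mm 158.7 pos [ 0.5782 -0.0327  0.024 ] head -0.02
```

```bash
python3 -m jog '[[[-1,-0.08,0,0,0],[-1,-0.12,-0.09,0,0],[-1,-0.12,-0.19,0,0],[-1,-0.12,-0.28,0,0],[-1,-0.12,-0.29,0,0]]]'; python3 - <<'E'
from h import *
im=cams.snapshot('top'); cv2.imwrite('pics/t4.png',im[:,:,::-1]); crop(im,210,110,140,120,5,'pics/b4.png')
E
```

```text
time: 7.85
tool_pos: [0.523, 0.118, 0.0265]
orientation: [-0.002, 1.0, 0.004, 0.003]
contact_force: [1.0, -0.2, 0.3]
grip_width: -0.0001
```

View pics/b4.png

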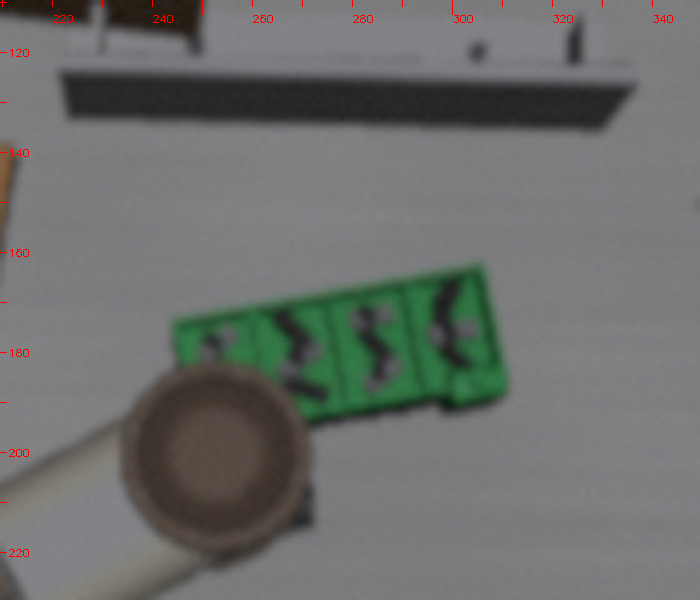

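```bash
python3 - <<'E'
from fit import *
stack(dict(fl=(210+174/5-.5,110+322/5-.5),fr=(210+484/5-.5,110+265/5-.5),nr=(210+508/5-.5,110+394/5-.5)))
E
python3 go.py .575 .112 .025 0
```

```text
stack [0.6155 0.0408 0.2083] deg 11.93 err [[-0.7, -0.1], [0.0, -0.1], [0.7, 0.2]] 
Lpost [0.5603 0.1083] Rpost [ 0.5924 -0.0433] FL [0.635 0.142] FR [ 0.6743 -0.0439]
shift [0.1053 0.0099 0.0028] yaw 0.0037 | dist mm 52.9 pos [0.5223 0.1166 0.0262] head 0.33
```

```bash
python3 -m jog '[[[-1,0.03,0.01,0,0],[-1,0.05,0.012,0,0],[-1,0.066,0.012,0,0],[-1,0.08,0.012,0,0],[-1,0.092,0.012,0,0]]]'; python3 -m jog '[[[-1,0.007,0,0,0],[-1,0.012,0,0,0],[-1,0.015,0,0,0],[-1,0.015,0,0,0]]]';  python3 go.py .576 .112 .025 0
```

```text
time: 8.4
tool_pos: [0.5639, 0.1048, 0.0244]
orientation: [0.001, 1.0, -0.001, -0.003]
contact_force: [-7.1, 1.0, 1.4]
grip_width: 0.0001
time: 8.8
tool_pos: [0.5715, 0.1045, 0.0244]
orientation: [0.001, 1.0, -0.001, -0.003]
contact_force: [-5.4, -0.4, 1.8]
grip_width: 0.0001
shift [ 0.0089 -0.015  -0.0013] yaw -0.0015 | dist mm 8.8 pos [0.5715 0.1045 0.0244] head -0.14
```

```bash
python3 -m jog '[[[-1,0.004,0,0,0],[-1,0.007,0,0,0],[-1,0.007,0,0,0]]]'; python3 -m jog '[[[-1,-0.08,0,0,0],[-1,-0.16,0,-0.05,0],[-1,-0.2,0,-0.15,0],[-1,-0.2,0,-0.2,0],[-1,-0.2,0,-0.24,0]]]'; python3 - <<'E'
from h import *
im=cams.snapshot('top'); cv2.imwrite('pics/t5.png',im[:,:,::-1]); crop(im,210,110,140,120,5,'pics/b5.png')
im=cams.snapshot('scene'); cv2.imwrite('pics/s5.png',im[:,:,::-1]); crop(im,140,160,140,110,5,'pics/b5s.png')
E
```

```text
time: 9.1
tool_pos: [0.5749, 0.1045, 0.0243]
orientation: [0.001, 1.0, -0.001, -0.003]
contact_force: [-5.6, -0.3, 1.9]
grip_width: 0.0001
time: 9.6
tool_pos: [0.4783, 0.1062, 0.1482]
orientation: [-0.001, 1.0, -0.0, 0.002]
contact_force: [-0.1, 0.0, -0.2]
grip_width: 0.0001
```

View pics/b5.png

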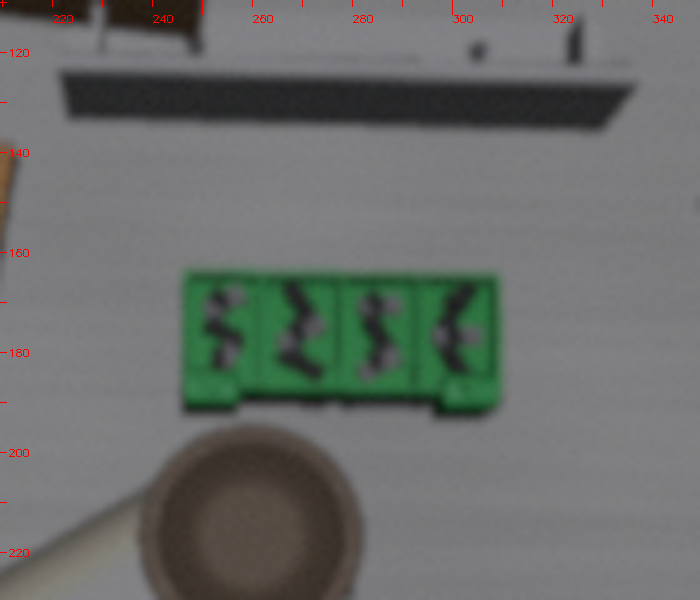

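View pics/b5s.png

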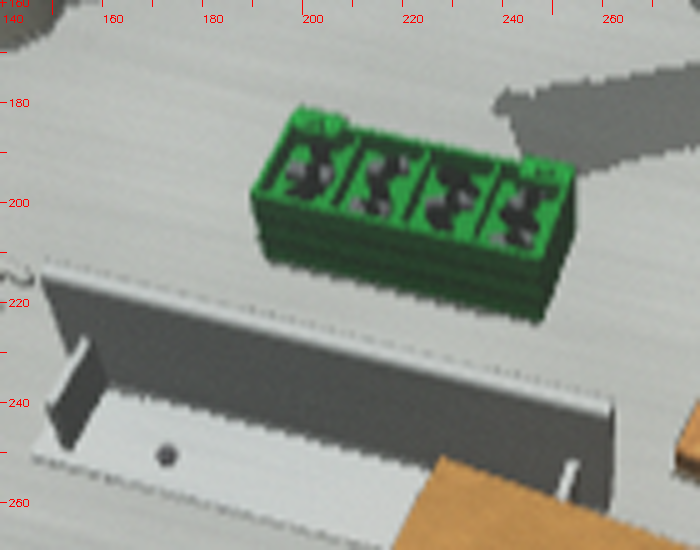

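```bash
cat > edge.py <<'E'
from fit import *
def edges(im,u0,u1):
    g=im[:,:,1].astype(float)-0.5*(im[:,:,0].astype(float)+im[:,:,2])
    far=[];near=[]
    for u in range(u0,u1):
        c=g[140:215,u]; m=60 if False else c.max()*0.5
        k=np.argmax(c>m); far.append((u,140+k-1+(m-c[k-1])/(c[k]-c[k-1])))
    P=np.array([world('top',p,.066)[:2] for p in far]); a=np.polyfit(P[:,1],P[:,0],1)
    print('far edge x at y=.04:',np.polyval(a,.04).round(4),'yaw deg',-np.degrees(np.arctan(a[0])).round(2),'resid',np.std(P[:,0]-np.polyval(a,P[:,1])).round(4))
    # upstand bottom edge: dark->bright going down
    b=[];t=[]
    gr=im.mean(2)
    for u in range(235,322):
        c=gr[110:145,u]; d=np.diff(c); k=np.argmax(d[15:])+15
        m=(c[k+3]+c[k-2])/2; j=k-2
        while c[j]<m: j+=1
        b.append((u,110+j-1+(m-c[j-1])/(c[j]-c[j-1])))
    Q=np.array([world('top',p,0)[:2] for p in b]); a2=np.polyfit(Q[:,1],Q[:,0],1)
    print('upstand x at y=.04:',np.polyval(a2,.04).round(4),'yaw',-np.degrees(np.arctan(a2[0])).round(2),'resid',np.std(Q[:,0]-np.polyval(a2,Q[:,1])).round(4))
    return far
E
python3 - <<'E'
from edge import *
im=cv2.imread('pics/t5.png')[:,:,::-1]
f=edges(im,252,302)
stack(dict(fl=(210+183/5-.5,110+271/5-.5),fr=(210+497/5-.5,110+276/5-.5),nl=(210+184/5-.5,110+404/5-.5),nr=(210+500/5-.5,110+405/5-.5)))
print([proj('scene',p).round(1).tolist() for p in [(.667,.14,0),(.667,-.05,0),(.777,-.129,0),(.777,-.129,.1)]])
E
```

```text
far edge x at y=.04: 0.6656 yaw deg 0.36 resid 0.0006
upstand x at y=.04: 0.7763 yaw 0.23 resid 0.0003
stack [0.6272 0.0407 0.0187] deg 1.07 err [[-0.4, 0.0], [0.7, -0.5], [-0.7, 0.1], [0.4, 0.3]] 
Lpost [0.5858 0.1174] Rpost [ 0.5887 -0.0376] FL [0.6654 0.1364] FR [ 0.669  -0.0536]
[[250.2, 224.8], [194.4, 211.4], [157.0, 232.5], [149.9, 212.6]]
```

```bash
python3 go.py .429 .379 .10 -18.86
```

```text
shift [-0.1029 -0.544   0.099 ] yaw 0.2091 | dist mm 281.2 pos [0.4799 0.1068 0.1488] head -0.04
```

```bash
python3 -m jog '[[[1,-0.103,-0.544,0,0.209],[1,-0.103,-0.544,0,0.209],[1,-0.103,-0.544,0,0.209],[1,-0.103,-0.544,0.05,0.209],[1,-0.103,-0.544,0.099,0.209]]]' 25; python3 go.py .429 .379 .05 -18.86
```

```text
time: 10.2
tool_pos: [0.4349, 0.3388, 0.1159]
orientation: [-0.002, 0.987, -0.164, 0.001]
contact_force: [1.1, 0.1, 0.0]
grip_width: 0.0723
shift [-0.0373 -0.0718  0.1321] yaw 0.0001 | dist mm 77.4 pos [0.4349 0.3388 0.1159] head -18.85
```

```bash
python3 -m jog '[[[1,-0.037,-0.072,0,0],[1,-0.037,-0.072,0.06,0],[1,-0.037,-0.072,0.1,0],[1,-0.037,-0.072,0.1,0]]]'; python3 go.py .429 .379 .003 -18.86; python3 - <<'E'
from h import *
im=cams.snapshot('scene'); crop(im,280,110,110,110,5,'pics/b6s.png')
im=cams.snapshot('top'); crop(im,130,190,80,100,6,'pics/b6.png')
E
```

```text
time: 10.6
tool_pos: [0.4268, 0.374, 0.0613]
orientation: [0.004, 0.986, -0.164, -0.002]
contact_force: [0.8, 0.2, 0.9]
grip_width: 0.0855
shift [ 0.0012 -0.0119  0.1165] yaw -0.0004 | dist mm 58.6 pos [0.4268 0.374  0.0613] head -18.9
```

View pics/b6s.png

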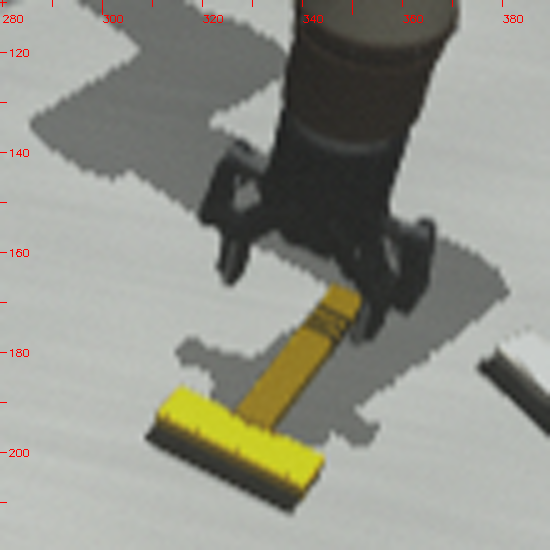

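View pics/b6.png

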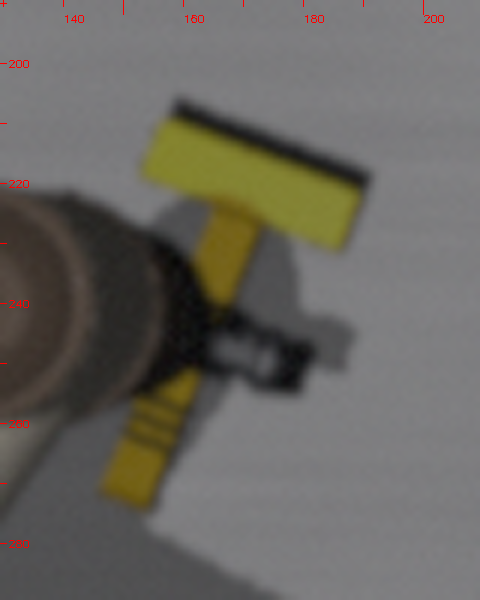

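```bash
python3 -m jog '[[[1,0.001,-0.008,0.05,0],[1,0.001,-0.008,0.09,0],[1,0.001,-0.008,0.114,0],[1,0.001,-0.008,0.116,0],[1,0.001,-0.008,0.116,0]]]' 25; python3 go.py .429 .379 .003 -18.86
```

```text
time: 11.2
tool_pos: [0.4307, 0.3802, 0.0083]
orientation: [-0.001, 0.987, -0.164, 0.0]
contact_force: [-0.4, 0.4, -0.5]
grip_width: 0.0854
shift [-0.0024  0.0033  0.0105] yaw 0.0004 | dist mm 5.6 pos [0.4307 0.3802 0.0083] head -18.82
```

```bash
python3 -m jog '[[[1,0,0,0.006,0],[-1,0,0,0.006,0],[-1,0,0,0.006,0],[-1,0,0,0.006,0],[-1,0,0,0.006,0]]]' 25; python3 -m jog '[[[-1,0,0,0,0],[-1,0,0,0,0]]]' 25
```

```text
time: 11.7
tool_pos: [0.4301, 0.38, 0.0047]
orientation: [-0.0, 0.987, -0.163, 0.0]
contact_force: [1.2, 1.2, 0.5]
grip_width: 0.0282
time: 11.9
tool_pos: [0.4301, 0.38, 0.0048]
orientation: [-0.0, 0.987, -0.163, 0.0]
contact_force: [0.1, -0.8, 3.1]
grip_width: 0.0253
```

```bash
python3 -m jog '[[[-1,0,0,-0.06,0],[-1,0,0,-0.14,0],[-1,0,0,-0.24,0],[-1,0,0,-0.34,0],[-1,0,0,-0.4,0]]]' 25; python3 go.py .7175 -.105 .18 0;  python3 - <<'E'
from h import *
im=cams.snapshot('scene'); crop(im,250,60,160,130,4.5,'pics/b7s.png')
E
```

```text
time: 12.4
tool_pos: [0.4307, 0.3806, 0.2085]
orientation: [-0.002, 0.987, -0.163, 0.001]
contact_force: [-0.2, 0.2, -1.6]
grip_width: 0.0254
shift [0.8558 0.7348 0.0549] yaw -0.2089 | dist mm 564.7 pos [0.4307 0.3806 0.2085] head -18.8
```

View pics/b7s.png

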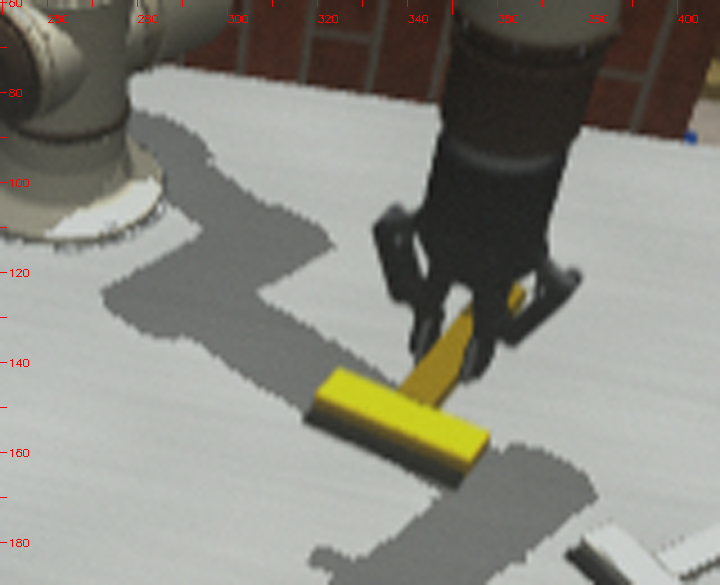

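```bash
python3 -m jog '[[[-1,0.06,0.05,0,-0.05],[-1,0.13,0.11,0,-0.1],[-1,0.2,0.175,0,-0.15],[-1,0.27,0.235,0,-0.2],[-1,0.34,0.295,0,-0.209]]]' 25; python3 go.py .7175 -.105 .18 0
```

```text
time: 12.95
tool_pos: [0.5433, 0.1836, 0.2035]
orientation: [0.0, 1.0, 0.001, -0.001]
contact_force: [1.0, -0.3, -1.2]
grip_width: 0.025
shift [0.3474 0.5777 0.0467] yaw 0.001 | dist mm 337.9 pos [0.5433 0.1836 0.2035] head 0.09
```

```bash
python3 -m jog '[[[-1,0.05,0.083,0,0],[-1,0.1,0.166,0,0],[-1,0.145,0.25,0,0],[-1,0.19,0.32,0,0],[-1,0.24,0.4,0,0]]]' 25; python3 go.py .7175 -.105 .16 0
```

```text
time: 13.45
tool_pos: [0.6633, -0.0161, 0.2031]
orientation: [-0.0, 1.0, -0.0, -0.001]
contact_force: [0.1, 0.8, -1.4]
grip_width: 0.025
shift [0.1086 0.1778 0.086 ] yaw -0.0001 | dist mm 112.7 pos [ 0.6633 -0.0161  0.2031] head -0.01
```

```bash
python3 -m jog '[[[-1,0.05,0.08,0,0],[-1,0.09,0.15,0.02,0],[-1,0.105,0.18,0.04,0],[-1,0.105,0.18,0.06,0],[-1,0.105,0.18,0.06,0]]]' 25; python3 go.py .7175 -.105 .12 0; python3 - <<'E'
from h import *
im=cams.snapshot('scene'); crop(im,120,140,150,125,5,'pics/b8s.png')
im=cams.snapshot('top'); crop(im,240,90,130,130,5,'pics/b8.png')
E
```

```text
time: 13.95
tool_pos: [0.7139, -0.1042, 0.1708]
orientation: [-0.0, 1.0, -0.0, -0.003]
contact_force: [-0.3, 0.5, -2.2]
grip_width: 0.025
shift [0.0079 0.0017 0.1015] yaw -0.0006 | dist mm 50.9 pos [ 0.7139 -0.1042  0.1708] head -0.05
```

View pics/b8s.png

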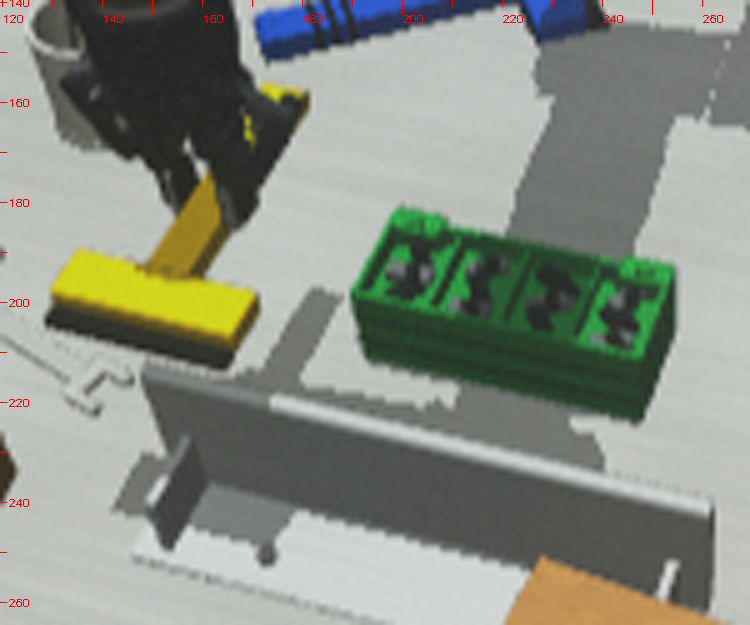

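View pics/b8.png

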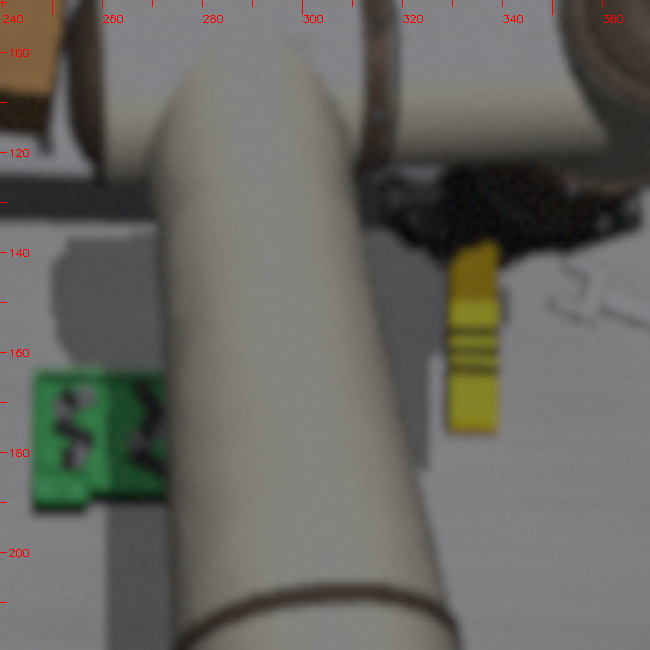

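```bash
python3 - <<'E'
from h import *
z=.1708+.0045+.009
a=world('top',(240+447/5-.5,90+431/5-.5),z);b=world('top',(240+497/5-.5,90+434/5-.5),z); print(a,b,'foot end to tcp',.7139-(a[0]+b[0])/2)
# scene: blade/ head near corners
for p in [(120+58/5-.5,140+297/5-.5),(120+232/5-.5,140+345/5-.5)]: print(world('scene',p,z))
E
```

```text
[ 0.61407844 -0.08660883  0.1843    ] [ 0.61315174 -0.11338738  0.1843    ] foot end to tcp 0.1002849138481785
[ 0.80333843 -0.15051776  0.1843    ]
[ 0.80689902 -0.04627448  0.1843    ]
```

```bash
python3 -m jog '[[[-1,0.016,0,0.03,0],[-1,0.016,0,0.07,0],[-1,0.016,0,0.1,0],[-1,0.016,0,0.12,0],[-1,0.016,0,0.136,0]]]' 20; python3 go.py .7235 -.105 .09 0
```

```text
time: 14.55
tool_pos: [0.7235, -0.1045, 0.1061]
orientation: [0.0, 1.0, 0.0, -0.001]
contact_force: [-3.7, 0.5, 4.3]
grip_width: 0.0254
shift [0.     0.0011 0.0321] yaw 0.0004 | dist mm 16.1 pos [ 0.7235 -0.1045  0.1061] head 0.04
```

```bash
python3 -m jog '[[[-1,0,0,0.007,0],[-1,0,0,0.014,0],[-1,0,0,0.021,0],[-1,0,0,0.028,0],[-1,0,0,0.034,0]]]' 20; python3 go.py .7235 -.105 .07 0; python3 - <<'E'
from h import *
im=cams.snapshot('scene'); crop(im,120,140,150,125,5,'pics/b9s.png')
E
```

```text
time: 15.05
tool_pos: [0.7241, -0.1048, 0.0898]
orientation: [0.0, 1.0, -0.0, 0.001]
contact_force: [-2.0, 0.1, 3.7]
grip_width: 0.0252
shift [-0.0013  0.0005  0.0395] yaw -0.0002 | dist mm 19.8 pos [ 0.7241 -0.1048  0.0898] head -0.01
```

View pics/b9s.png

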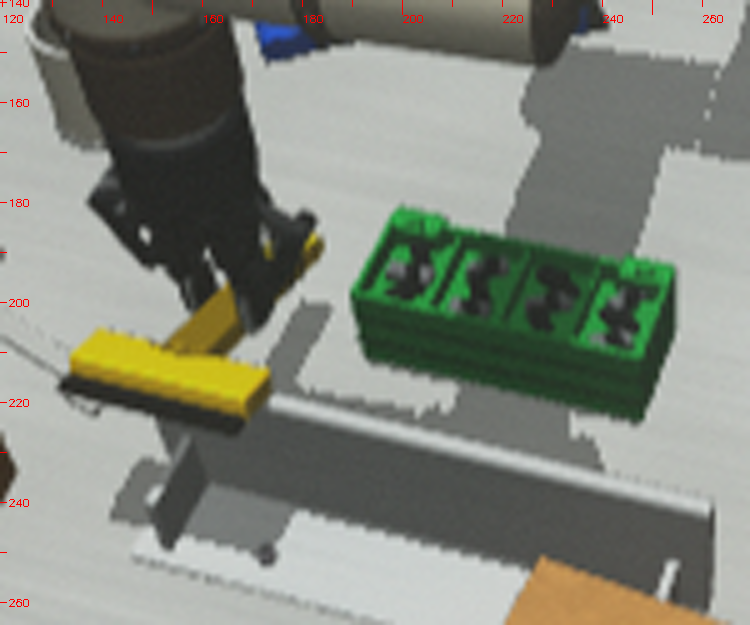

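The head is on the upstand's edge and the squeegee is turning in the pads, head up, with a force of about 4 N. I'll carry on.

```bash
python3 -m jog '[[[-1,0.001,0,0.008,0],[-1,0.002,0,0.016,0],[-1,0.003,0,0.024,0],[-1,0.003,0,0.032,0],[-1,0.004,0,0.04,0]]]' 20; python3 go.py .7235 -.105 .13 0; python3 - <<'E'
from h import *
im=cams.snapshot('scene'); crop(im,120,140,150,125,5,'pics/b10s.png')
E
```

```text
time: 15.6
tool_pos: [0.7267, -0.1047, 0.0696]
orientation: [0.0, 1.0, -0.0, 0.001]
contact_force: [0.7, -0.1, 3.8]
grip_width: 0.0255
shift [-0.0062  0.0007 -0.1208] yaw -0.0 | dist mm 60.5 pos [ 0.7267 -0.1047  0.0696] head -0.0
```

View pics/b10s.png

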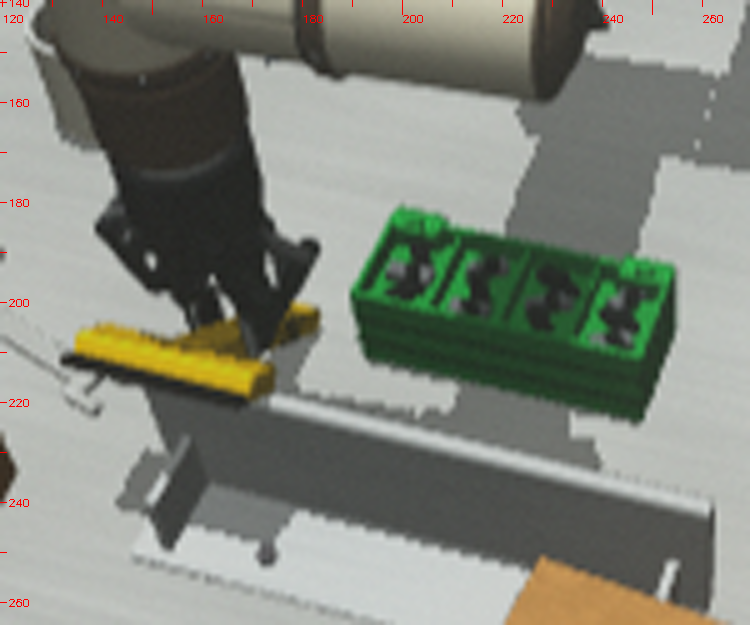

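```bash
python3 -m jog '[[[-1,0.004,0,0,0],[-1,0.008,0,0,0],[-1,0.012,0,0,0],[-1,0.016,0,0,0],[-1,0.016,0,0,0]]]' 20; python3 go.py .7235 -.105 .15 0
```

```text
time: 16.15
tool_pos: [0.7296, -0.1047, 0.0667]
orientation: [-0.0, 1.0, -0.001, -0.006]
contact_force: [-6.9, 0.4, 0.6]
grip_width: 0.0252
shift [-0.014   0.0004 -0.1665] yaw -0.0009 | dist mm 83.6 pos [ 0.7296 -0.1047  0.0667] head -0.08
```

```bash
python3 -m jog '[[[-1,-0.01,0,-0.03,0],[-1,-0.02,0,-0.08,0],[-1,-0.03,0,-0.14,0],[-1,-0.03,0,-0.2,0],[-1,-0.03,0,-0.2,0]]]' 20; python3 - <<'E'
from h import *
print(r.state()['tool_pos'])
im=cams.snapshot('scene'); crop(im,120,120,150,125,5,'pics/b11s.png')
im=cams.snapshot('top'); crop(im,260,90,130,130,5,'pics/b11.png')
E
```

```text
time: 16.65
tool_pos: [0.722, -0.1049, 0.1763]
orientation: [0.001, 1.0, 0.0, 0.006]
contact_force: [0.8, -0.1, -0.5]
grip_width: 0.0254
[ 0.72196471 -0.10490079  0.17628965]
```

View pics/b11s.png

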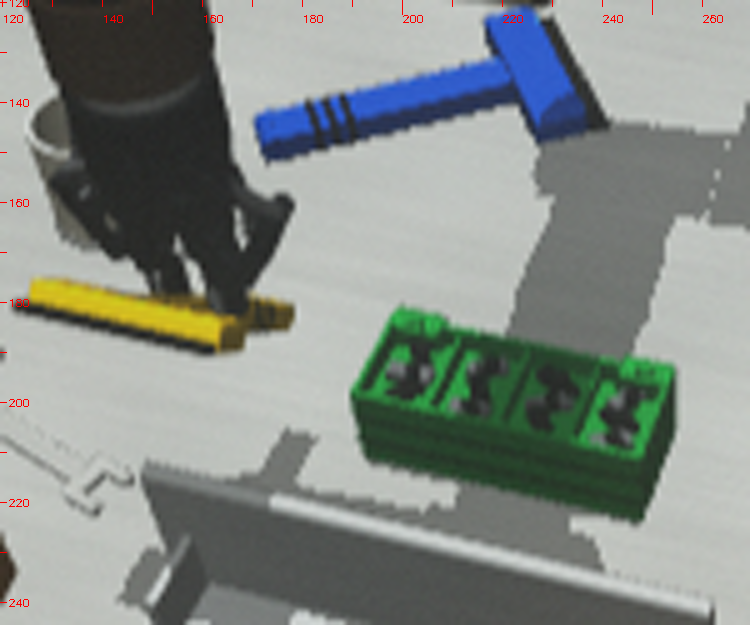

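View pics/b11.png

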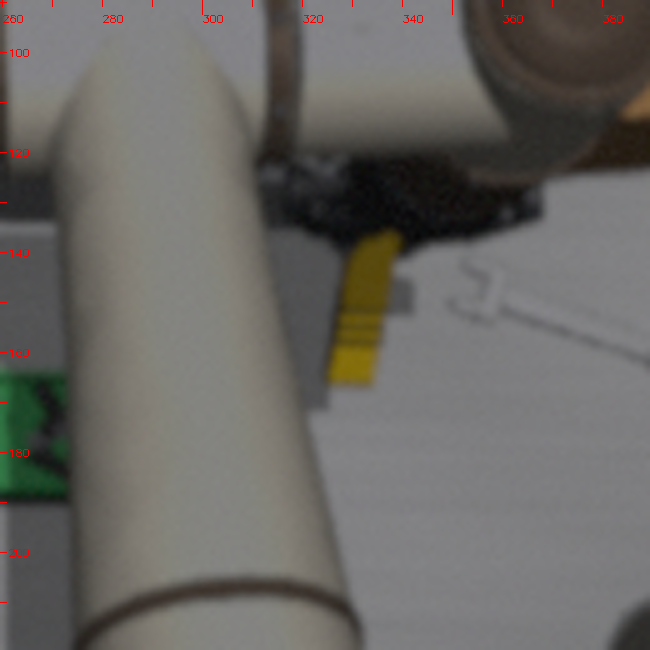

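```bash
cat > tilt.py <<'E'
from h import *
from scipy.optimize import least_squares
def bp(x,bx,y,h):
    """x: (grip x, y, z centre, theta, yaw) ; grip at body bx=g=-.004, h height over underside"""
    gx,gy,gz,th,ps=x; c,s=np.cos(th),np.sin(th)
    u=(bx+.004)*c-(h-.009)*s; w=(bx+.004)*s+(h-.009)*c
    return [gx+u*np.cos(ps)-y*np.sin(ps),gy+u*np.sin(ps)+y*np.cos(ps),gz+w]
def fitt(obs,x0,free):
    x0=np.array(x0,float)
    def f(v):
        x=x0.copy(); x[free]=v; return np.concatenate([proj(c,bp(x,*b))-np.array(p) for c,b,p in obs])
    s=least_squares(f,x0[free]); x=x0.copy(); x[free]=s.x; return x,s.fun.reshape(-1,2).round(1)
E
python3 - <<'E'
from tilt import *
S=lambda a,b:(120+a/5-.5,120+b/5-.5); T=lambda a,b:(260+a/5-.5,90+b/5-.5)
obs=[('scene',(.05,-.055,.018),S(37,276)),('scene',(.05,.055,.018),S(245,320)),('scene',(.083,-.055,.018),S(27,300)),('scene',(.083,.055,.018),S(218,345)),('top',(-.1,.013,.017),T(328,384)),('top',(-.1,-.013,.017),T(374,386))]
for fr in ([3],[3,4],[0,1,2,3,4]):
    x,e=fitt(obs,[.722,-.105,.181,.65,0],fr); print(x.round(4),np.degrees(x[3:]).round(1),e.tolist())
E
```

```text
[ 0.722  -0.105   0.181   0.6909  0.    ] [39.6  0. ] [[5.9, 1.9], [1.7, 1.6], [0.9, -1.7], [1.2, -1.9], [1.4, 3.0], [1.4, 2.8]]
[ 0.722  -0.105   0.181   0.6844 -0.0434] [39.2 -2.5] [[5.9, 1.3], [0.7, 2.2], [0.5, -2.4], [-0.2, -1.2], [0.2, 2.8], [0.2, 3.1]]
[ 0.7305 -0.0931  0.2177  0.4447 -0.0231] [25.5 -1.3] [[3.9, -0.1], [0.5, 0.6], [-1.8, -0.7], [-0.8, 0.2], [0.6, -0.4], [1.0, -0.4]]
```

```bash
python3 - <<'E'
from tilt import *
S=lambda a,b:(120+a/5-.5,120+b/5-.5); T=lambda a,b:(260+a/5-.5,90+b/5-.5)
obs=[('scene',(.05,.055,.018),S(245,320)),('top',(-.1,.013,.017),T(328,384)),('top',(-.1,-.013,.017),T(374,386))]
x,e=fitt(obs,[.722,-.105,.181,.65,0],[3,4]); print(x.round(4),np.degrees(x[3:]).round(1),e.tolist())
import cv2
im=cv2.imread('pics/b11s.png')
for th,col in ((38,(255,0,0)),(46,(0,0,255))):
    x=[.722,-.105,.181,np.radians(th),0]
    for h in (0,.018):
      q=[(-.1,.013),(.05,.013),(.05,.055),(.083,.055),(.083,-.055),(.05,-.055),(.05,-.013),(-.1,-.013)]
      P=np.array([(proj('scene',bp(x,a,b,h))-[120,120]+.5)*5 for a,b in q]).astype(np.int32)
      cv2.polylines(im,[P],True,col,1)
cv2.imwrite('pics/c11.png',im[200:450,0:400].repeat(2,0).repeat(2,1)[:500,:800])
E
```

```text
[ 0.722  -0.105   0.181   0.8279 -0.053 ] [47.4 -3. ] [[1.3, -0.5], [-0.6, 0.5], [-0.7, 0.9]]
```

View pics/c11.png

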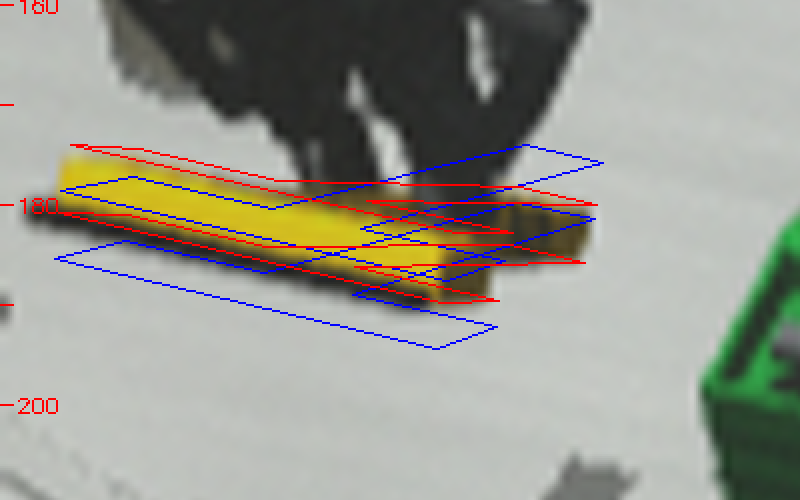

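```bash
python3 go.py .742 .04 .175 0
```

```text
shift [ 0.0456 -0.2887 -0.0086] yaw -0.0002 | dist mm 146.2 pos [ 0.7192 -0.1043  0.1705] head -0.02
```

```bash
python3 -m jog '[[[-1,0.02,-0.06,-0.01,0],[-1,0.045,-0.14,-0.01,0],[-1,0.046,-0.22,-0.01,0],[-1,0.046,-0.28,-0.01,0],[-1,0.046,-0.289,-0.01,0]]]' 20; python3 -m jog '[[[-1,0,0,0.02,0],[-1,0,0,0.05,0],[-1,0,0,0.08,0],[-1,0,0,0.1,0],[-1,0,0,0.12,0]]]' 20; python3 go.py .742 .04 .08 0; python3 - <<'E'
from h import *
im=cams.snapshot('scene'); crop(im,140,130,160,125,5,'pics/b12s.png')
im=cams.snapshot('top'); crop(im,220,90,130,120,5,'pics/b12.png')
E
```

```text
time: 17.25
tool_pos: [0.741, 0.044, 0.1718]
orientation: [-0.0, 1.0, 0.002, -0.002]
contact_force: [-0.7, 0.3, -1.0]
grip_width: 0.0252
time: 17.75
tool_pos: [0.7414, 0.0387, 0.1126]
orientation: [0.0, 1.0, -0.001, -0.001]
contact_force: [0.4, -0.5, -1.7]
grip_width: 0.0254
shift [ 0.0013 -0.0027  0.0652] yaw -0.001 | dist mm 32.6 pos [0.7414 0.0387 0.1126] head -0.09
```

View pics/b12s.png

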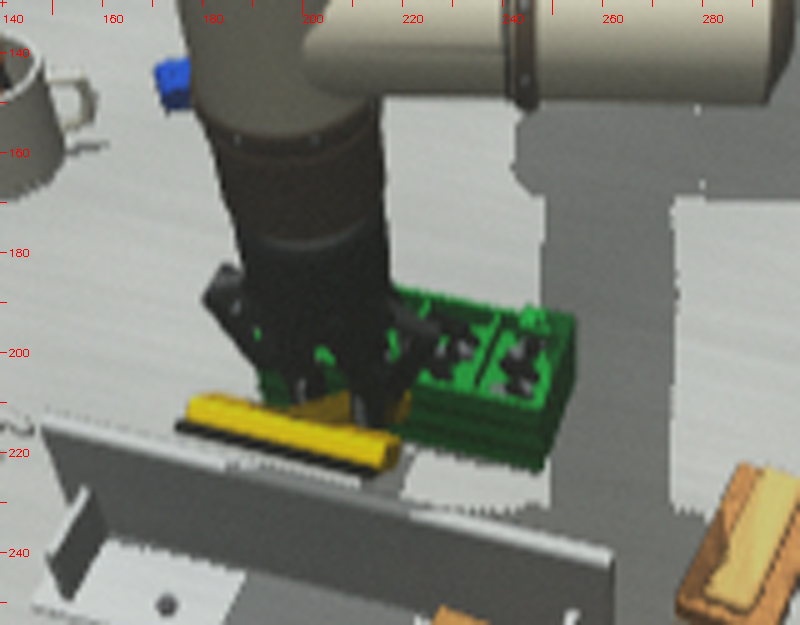

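View pics/b12.png

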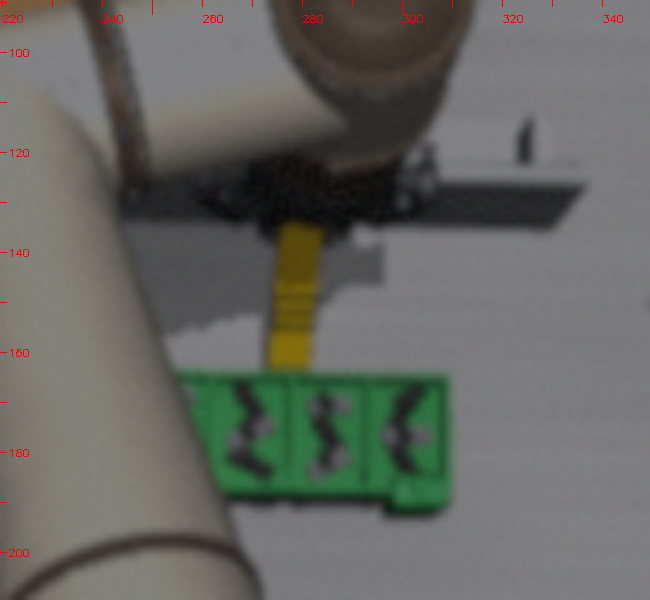

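```bash
python3 - <<'E'
from h import *
for z in (.045,.055): print(world('top',(220+292/5-.5,90+369/5-.5),z))
print(world('top',(220+292/5-.5,90+373/5-.5),.066))
E
python3 go.py .742 .04 .08 0
```

```text
[0.67370878 0.03919941 0.045     ]
[0.67158654 0.03998557 0.055     ]
[0.66683039 0.04081358 0.066     ]
shift [ 0.0029 -0.002   0.0636] yaw -0.0008 | dist mm 31.9 pos [0.7407 0.039  0.1118] head -0.07
```

```bash
python3 -m jog '[[[-1,0,0,0.018,0],[-1,0,0,0.034,0],[-1,0,0,0.048,0],[-1,0,0,0.058,0],[-1,0,0,0.064,0]]]' 20; python3 -m jog '[[[-1,0,0,0.004,0],[-1,0,0,0.008,0]]]' 20
```

```text
time: 18.35
tool_pos: [0.7416, 0.0399, 0.0817]
orientation: [0.0, 1.0, -0.0, -0.0]
contact_force: [-0.5, -0.4, -1.1]
grip_width: 0.0253
time: 18.55
tool_pos: [0.7421, 0.0399, 0.0789]
orientation: [0.0, 1.0, 0.0, 0.0]
contact_force: [-1.9, 0.4, 4.6]
grip_width: 0.0252
```

```bash
python3 -m jog '[[[-1,0,0,0.004,0],[-1,0,0,0.008,0],[-1,0,0,0.011,0]]]' 20; python3 - <<'E'
from h import *
im=cams.snapshot('scene'); crop(im,140,130,160,125,5,'pics/b13s.png')
im=cams.snapshot('top'); crop(im,240,110,80,90,6,'pics/b13.png')
E
```

```text
time: 18.85
tool_pos: [0.7429, 0.0399, 0.0763]
orientation: [0.0, 1.0, 0.0, 0.002]
contact_force: [-3.6, 0.0, 7.5]
grip_width: 0.025
```

View pics/b13s.png

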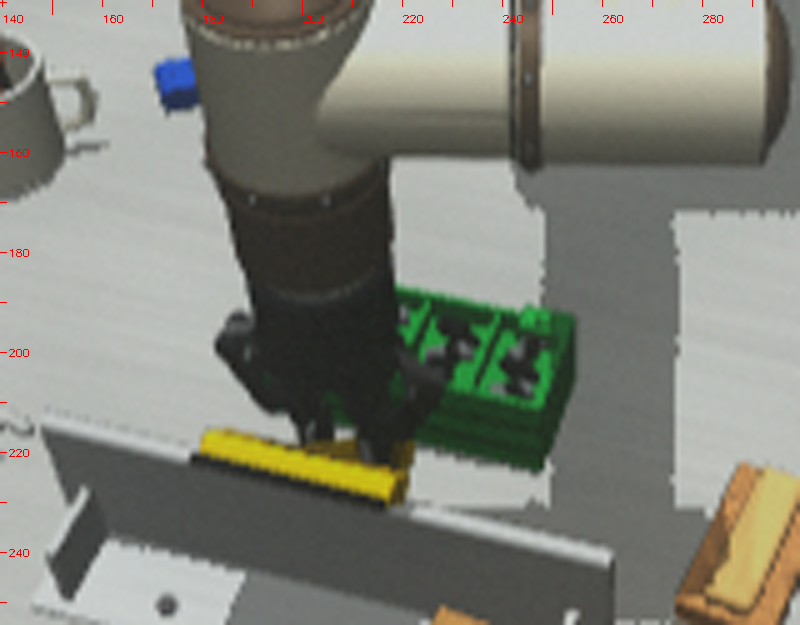

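View pics/b13.png

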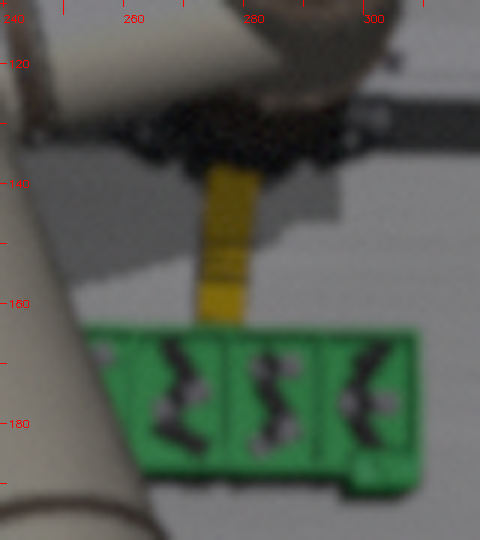

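```bash
python3 -m jog '[[[-1,0,0,0.003,0],[-1,0,0,0.006,0],[-1,0,0,0.008,0]]]' 20; python3 -m jog '[[[-1,0,0,0.003,0],[-1,0,0,0.003,0]]]' 20
```

```text
time: 19.25
tool_pos: [0.743, 0.0398, 0.0735]
orientation: [0.0, 1.0, 0.001, 0.002]
contact_force: [-6.3, -0.0, 11.8]
grip_width: 0.0253
time: 19.45
tool_pos: [0.743, 0.0398, 0.0734]
orientation: [0.0, 1.0, 0.001, 0.002]
contact_force: [-7.4, 1.2, 15.5]
grip_width: 0.0253
```

```bash
python3 -m jog '[[[-1,-0.003,0,-0.001,0],[-1,-0.006,0,-0.001,0],[-1,-0.008,0,-0.001,0],[-1,-0.01,0,-0.001,0]]]' 20; python3 go.py .738 .04 .07 0
```

```text
time: 19.85
tool_pos: [0.7421, 0.0401, 0.0733]
orientation: [-0.0, 1.0, 0.001, 0.007]
contact_force: [4.6, -0.6, 6.9]
grip_width: 0.026
shift [-0.0083  0.0001  0.0065] yaw 0.0011 | dist mm 5.3 pos [0.7421 0.0401 0.0733] head 0.1
```

```bash
python3 - <<'E'
from h import *
im=cams.snapshot('scene'); crop(im,175,190,90,60,8,'pics/b14s.png')
im=cams.snapshot('top'); crop(im,240,110,80,90,6,'pics/b14.png')
print(r.state()['contact_force'],r.state()['tool_pos'])
E
```

```text
[3.54481487 0.24202277 6.79412891] [0.74202792 0.04006159 0.07329965]
```

View pics/b14s.png

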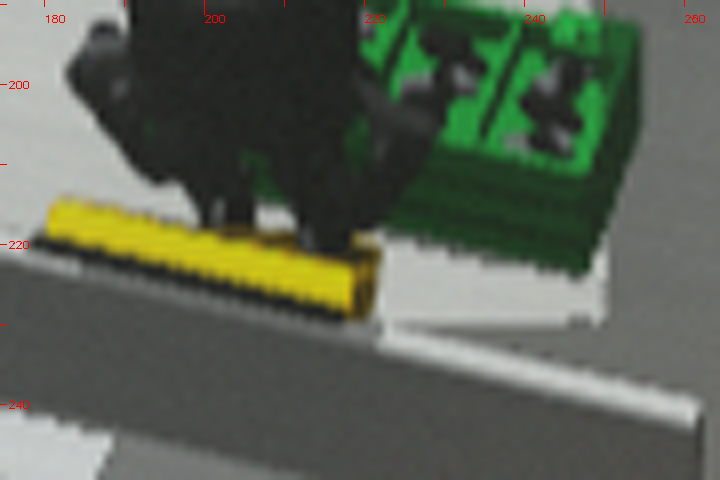

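View pics/b14.png

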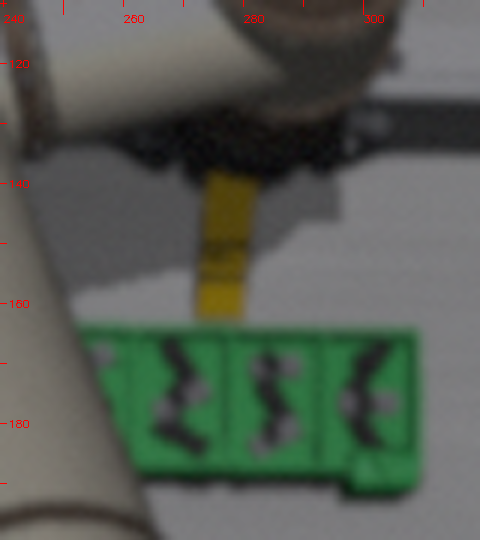

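```bash
python3 - <<'E'
from h import *
for z in (.009,.015,.02): print(world('top',(240+220/6-.5,110+321/6-.5),z))
print(world('top',(240+220/6-.5,110+328/6-.5),.066))
print('hidden below row', world('top',(240+220/6-.5,110+328/6-.5),.009))
E
```

```text
[0.68215746 0.04179523 0.009     ]
[0.68088016 0.0422404  0.015     ]
[0.67981574 0.04261137 0.02      ]
[0.66649156 0.04596883 0.066     ]
hidden below row [0.67845385 0.04173707 0.009     ]
```

```bash
python3 -m jog '[[[-1,0.002,0,-0.015,0],[-1,0.002,0,-0.03,0],[-1,0.002,0,-0.04,0],[-1,0.002,0,-0.06,0]]]' 25; python3 - <<'E'
from h import *
print(r.state()['contact_force'],r.state()['tool_pos'])
im=cams.snapshot('scene'); crop(im,165,180,90,70,8,'pics/b15s.png'); 
im=cams.snapshot('top'); crop(im,240,110,80,90,6,'pics/b15.png')
E
```

```text
time: 20.35
tool_pos: [0.7368, 0.0398, 0.0971]
orientation: [0.0, 1.0, -0.0, -0.002]
contact_force: [-0.3, 0.3, -2.1]
grip_width: 0.0255
[-0.31751334  0.26458067 -2.06458298] [0.73680421 0.03976103 0.09711934]
```

View pics/b15s.png

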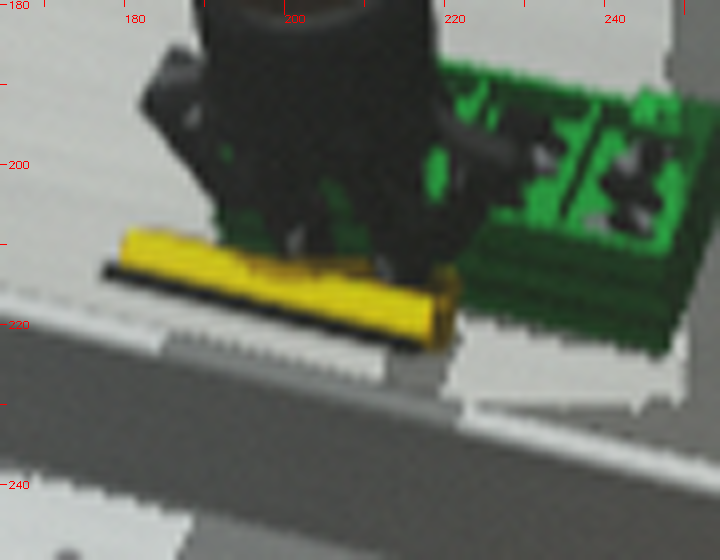

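View pics/b15.png

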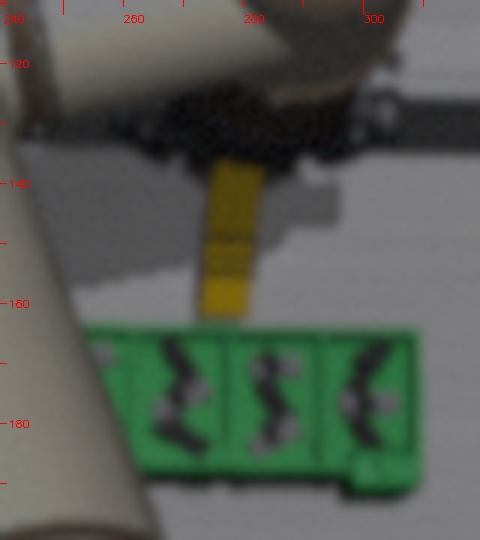

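```bash
python3 - <<'E'
from tilt import *
for off in (.004,.010):
  for th in (42,46,50,54):
    x=[.7368,.0398,.0971+off,np.radians(th),0]
    # foot silhouette: circle r 9 around foot axis, min row... take max v
    f=bp(x,-.095,0,.009)
    v=max(proj('top',[f[0]+.009*np.cos(a),f[1],f[2]+.009*np.sin(a)])[1] for a in np.linspace(0,6.28,90))
    print(off,th,'foot row',v.round(1),'foot',np.round(f,4),[proj('scene',bp(x,a,b,h)).round(1).tolist() for a,b,h in [(.05,-.055,.018),(.05,.055,.018),(.083,-.055,.018),(.083,.055,.018),(.083,.055,0)]])
S=lambda a,b:(165+a/8-.5,180+b/8-.5)
print('obs row',110+319/6-.5,[np.round(S(*p),1).tolist() for p in [(130,228),(455,268),(120,262),(432,310),(440,348)]])
E
```

```text
0.004 42 foot row 168.1 foot [0.6692 0.0398 0.0402] [[184.7, 210.4], [222.4, 219.5], [179.7, 212.2], [218.7, 221.6], [217.4, 228.3]]
0.004 46 foot row 166.9 foot [0.6736 0.0398 0.0356] [[185.1, 209.0], [222.8, 218.1], [180.2, 209.9], [219.2, 219.3], [217.8, 226.1]]
0.004 50 foot row 165.7 foot [0.6783 0.0398 0.0314] [[185.4, 207.6], [223.1, 216.7], [180.8, 207.7], [219.7, 217.0], [218.2, 223.8]]
0.004 54 foot row 164.3 foot [0.6833 0.0398 0.0275] [[185.8, 206.3], [223.5, 215.3], [181.4, 205.4], [220.3, 214.7], [218.7, 221.5]]
0.01 42 foot row 167.7 foot [0.6692 0.0398 0.0462] [[184.4, 209.0], [222.3, 218.1], [179.4, 210.8], [218.5, 220.2], [217.3, 226.9]]
0.01 46 foot row 166.5 foot [0.6736 0.0398 0.0416] [[184.8, 207.6], [222.6, 216.7], [179.9, 208.5], [219.0, 217.9], [217.6, 224.7]]
0.01 50 foot row 165.3 foot [0.6783 0.0398 0.0374] [[185.1, 206.3], [223.0, 215.3], [180.5, 206.2], [219.6, 215.6], [218.0, 222.4]]
0.01 54 foot row 163.9 foot [0.6833 0.0398 0.0335] [[185.5, 204.9], [223.4, 213.9], [181.1, 204.0], [220.2, 213.3], [218.5, 220.1]]
obs row 162.66666666666666 [[180.8, 208.0], [221.4, 213.0], [179.5, 212.2], [218.5, 218.2], [219.5, 223.0]]
```

```bash
python3 - <<'E'
from tilt import *
S=lambda a,b:(165+a/8-.5,180+b/8-.5); T=lambda a,b:(240+a/6-.5,110+b/6-.5)
obs=[('scene',(.083,-.055,.018),S(128,228)),('scene',(.05,.055,.018),S(457,270)),('scene',(.083,.055,0),S(440,348)),('top',(-.1025,.013,.014),T(198,318)),('top',(-.1025,-.013,.014),T(247,320))]
for fr in ([3],[0,2,3],[0,1,2,3,4]):
    x,e=fitt(obs,[.7368,.0398,.103,.9,0],fr); print(x.round(4),np.degrees(x[3:]).round(1),e.tolist(),'foot',np.round(bp(x,-.095,0,.009),4))
E
```

```text
[0.7368 0.0398 0.103  0.9202 0.    ] [52.7  0. ] [[0.6, -2.3], [1.7, 2.1], [-1.0, -1.2], [0.5, 2.0], [0.8, 1.9]] foot [0.6817 0.0398 0.0306]
[0.7413 0.0398 0.1063 0.9185 0.    ] [52.6  0. ] [[-0.3, -1.8], [1.1, 2.6], [-1.7, -0.6], [0.6, 0.4], [0.9, 0.3]] foot [0.686  0.0398 0.034 ]
[0.7453 0.0468 0.1343 0.7498 0.0324] [43.   1.9] [[-1.2, -0.6], [2.1, 0.8], [-0.5, -0.0], [-0.0, 0.3], [0.6, -0.1]] foot [0.6787 0.0447 0.0723]
```

```bash
python3 go.py .7285 .04 .078 0; python3 -m jog '[[[-1,-0.006,0,0.004,0],[-1,-0.012,0,0.014,0],[-1,-0.017,0,0.024,0],[-1,-0.017,0,0.032,0],[-1,-0.017,0,0.036,0]]]' 25
```

```text
shift [-0.0206 -0.0001  0.0436] yaw 0.0002 | dist mm 24.1 pos [0.7387 0.0399 0.0998] head 0.01
time: 20.95
tool_pos: [0.7288, 0.0398, 0.0789]
orientation: [0.0, 1.0, -0.0, -0.001]
contact_force: [-0.5, 0.1, -1.2]
grip_width: 0.0254
```

```bash
python3 -m jog '[[[-1,0,0,0.004,0],[-1,0,0,0.007,0]]]' 25;python3 -m jog '[[[-1,0,0,0.003,0],[-1,0,0,0.003,0]]]' 25; python3 - <<'E'
from h import *
im=cams.snapshot('top'); crop(im,240,110,80,90,6,'pics/b16.png')
im=cams.snapshot('scene'); crop(im,165,180,90,70,8,'pics/b16s.png'); 
print(r.state()['contact_force'],r.state()['tool_pos'])
E
```

```text
time: 21.15
tool_pos: [0.7292, 0.0398, 0.076]
orientation: [0.0, 1.0, -0.0, -0.0]
contact_force: [-0.1, 0.2, -2.1]
grip_width: 0.0255
time: 21.35
tool_pos: [0.7292, 0.0398, 0.0747]
orientation: [0.0, 1.0, -0.0, -0.0]
contact_force: [-0.4, 0.4, -1.2]
grip_width: 0.0254
[-0.14573314  0.46907354 -1.72131325] [0.72938206 0.03983753 0.07500725]
```

View pics/b16.png

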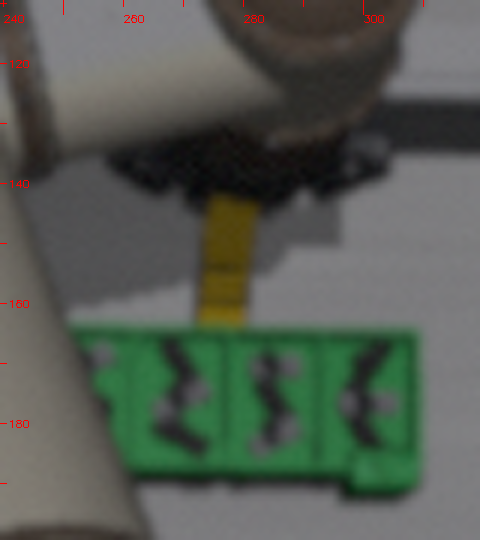

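View pics/b16s.png

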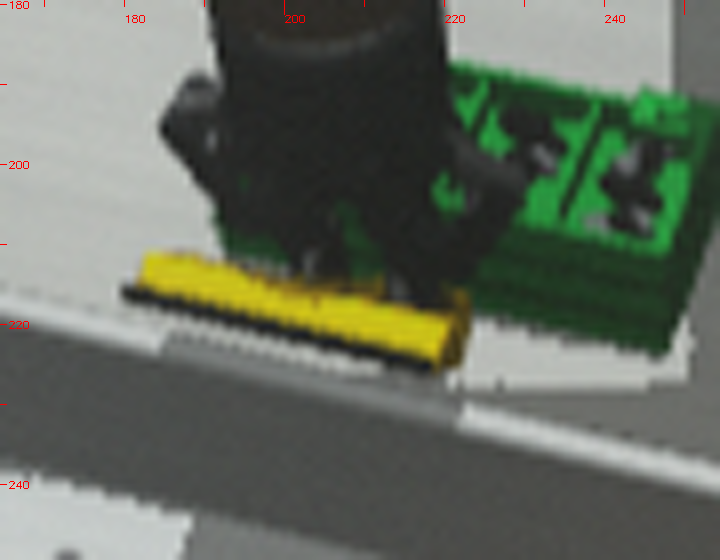

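```bash
python3 -m jog '[[[-1,0,0,0.003,0],[-1,0,0,0.005,0]]]' 25;python3 -m jog '[[[-1,0,0,0.003,0],[-1,0,0,0.003,0]]]' 25
```

```text
time: 21.65
tool_pos: [0.7296, 0.0399, 0.0727]
orientation: [-0.0, 1.0, -0.0, 0.0]
contact_force: [0.1, 0.2, -0.1]
grip_width: 0.0256
time: 21.85
tool_pos: [0.7301, 0.0399, 0.0723]
orientation: [0.0, 1.0, 0.0, 0.001]
contact_force: [0.8, 0.2, 3.3]
grip_width: 0.0256
```

```bash
python3 -m jog '[[[-1,-0.002,0,-0.002,0],[-1,-0.004,0,-0.002,0]]]' 25;python3 -m jog '[[[-1,-0.003,0,0,0],[-1,-0.003,0,0,0]]]' 25; python3 -m jog '[[[-1,-0.003,0,0,0],[-1,-0.003,0,0,0]]]' 25
```

```text
time: 22.05
tool_pos: [0.7285, 0.0399, 0.0728]
orientation: [-0.0, 1.0, 0.0, 0.002]
contact_force: [3.1, 0.5, 2.3]
grip_width: 0.0255
time: 22.25
tool_pos: [0.7279, 0.04, 0.0732]
orientation: [-0.0, 1.0, 0.0, 0.003]
contact_force: [5.4, -0.5, 2.1]
grip_width: 0.0255
time: 22.45
tool_pos: [0.7274, 0.0401, 0.0736]
orientation: [-0.0, 1.0, 0.0, 0.004]
contact_force: [6.9, 0.1, 1.5]
grip_width: 0.0251
```

The horizontal force rose to 6.9 N with little vertical load, so the foot is against the stack. I'll ease off slightly, check the stack hasn't moved, and open.

```bash
python3 -m jog '[[[-1,0.004,0,0,0],[-1,0.006,0,0,0]]]' 20; python3 - <<'E'
from edge import *
im=cams.snapshot('top'); cv2.imwrite('pics/t17.png',im[:,:,::-1]); 
g=lambda im:(im[:,:,1].astype(float)-.5*(im[:,:,0].astype(float)+im[:,:,2]))
a=cv2.imread('pics/t5.png')[:,:,::-1]
for u in (283,288,292,296,300,304):
    o=[]
    for I in (a,im):
        c=g(I)[140:200,u]; m=35; k=np.argmax(c>m); o.append(140+k-1+(m-c[k-1])/(c[k]-c[k-1]))
    print(u,np.round(o,2))
E
```

```text
time: 22.65
tool_pos: [0.7284, 0.0401, 0.0728]
orientation: [-0.0, 1.0, -0.0, 0.001]
contact_force: [3.4, 0.2, 3.6]
grip_width: 0.0253
283 [165.45 165.43]
288 [165.2  165.24]
292 [165.31 165.24]
296 [165.52 165.67]
300 [166.25 166.5 ]
304 [169.44 169.29]
```

```bash
python3 -m jog '[[[-0.3,0,0,0,0],[-0.1,0,0,0,0],[0,0,0,0,0],[0.1,0,0,0,0],[0.1,0,0,0,0]]]' 20; python3 - <<'E'
from h import *
im=cams.snapshot('top'); crop(im,240,110,80,90,6,'pics/b18.png')
im=cams.snapshot('scene'); crop(im,165,180,90,70,8,'pics/b18s.png'); 
print(r.state()['contact_force'],r.state()['tool_pos'])
E
```

```text
time: 23.2
tool_pos: [0.7268, 0.0398, 0.0715]
orientation: [0.0, 1.0, -0.0, -0.001]
contact_force: [-0.2, 0.0, -0.2]
grip_width: 0.047
[ 1.08755789 -0.47683489  0.5903746 ] [0.72707377 0.0397937  0.0717554 ]
```

View pics/b18s.png

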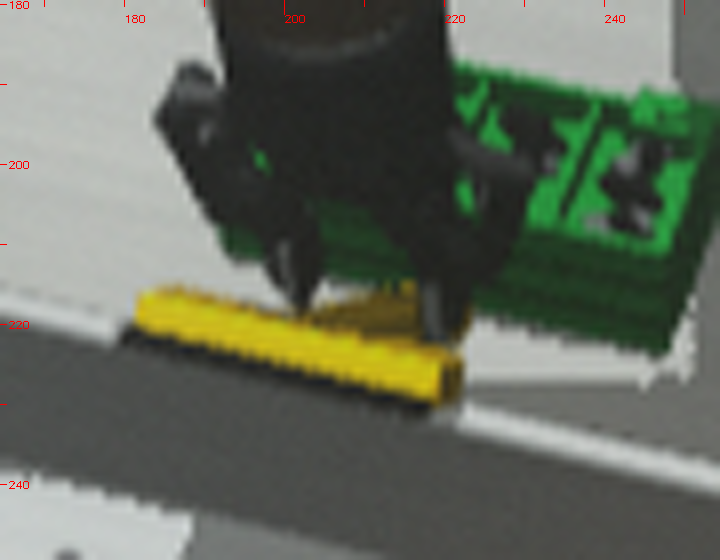

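```bash
python3 -m jog '[[[0.15,0,0,-0.03,0],[0.15,0,0,-0.1,0],[0.15,0,0,-0.2,0],[0.15,0,0,-0.3,0],[0.15,-0.02,0,-0.36,0]]]' 20;  python3 -m jog '[[[0.15,-0.1,0.05,0,0],[0.15,-0.2,0.1,0,0],[0.15,-0.3,0.15,0,0],[0.15,-0.4,0.25,0,0],[0.15,-0.45,0.3,0,0]]]' 20; python3 -m jog '[[[0.15,0,0.1,0,0],[0.15,0,0.2,0,0],[0.15,0,0.3,0,0],[0.15,0,0.4,0,0],[0.15,0,0.45,0,0]]]' 20; python3 - <<'E'
from h import *
im=cams.snapshot('top'); cv2.imwrite('pics/t19.png',im[:,:,::-1]); crop(im,210,100,130,120,5,'pics/b19.png')
im=cams.snapshot('scene'); cv2.imwrite('pics/s19.png',im[:,:,::-1]); crop(im,155,170,110,80,7,'pics/b19s.png'); 
E
```

```text
time: 23.8
tool_pos: [0.7191, 0.0396, 0.2585]
orientation: [-0.0, 1.0, -0.0, 0.004]
contact_force: [-0.3, -0.2, 0.6]
grip_width: 0.0489
time: 24.3
tool_pos: [0.5073, -0.0952, 0.2537]
orientation: [0.0, 1.0, 0.001, 0.001]
contact_force: [0.7, -0.7, 0.8]
grip_width: 0.0493
time: 24.8
tool_pos: [0.5085, -0.3229, 0.2532]
orientation: [0.001, 1.0, -0.002, 0.001]
contact_force: [-0.5, 0.9, -0.0]
grip_width: 0.0492
```

View pics/b19.png

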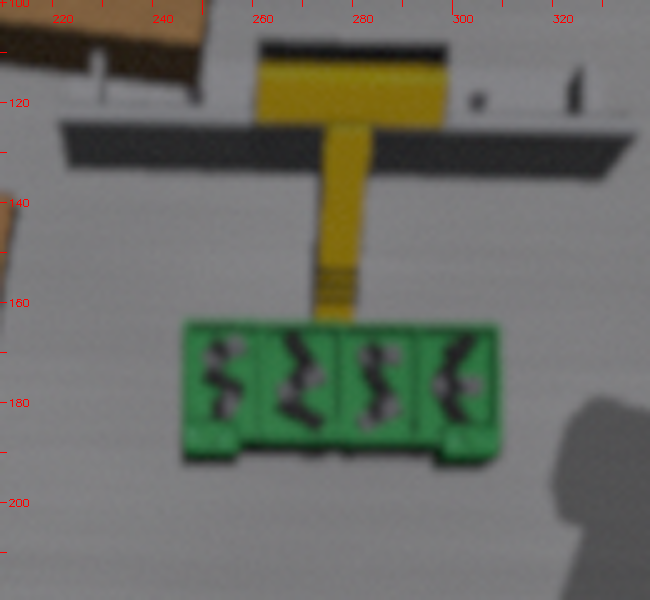

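View pics/b19s.png

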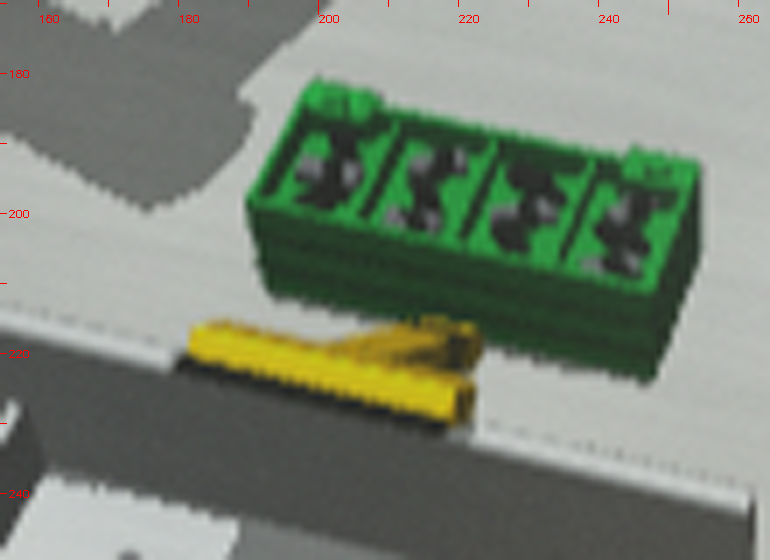

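```bash
python3 - <<'E'
from tilt import *
from scipy.optimize import brentq
xe=.7763+.006
T=lambda a,b:np.array((210+a/5-.5,100+b/5-.5)); S=lambda a,b:np.array((155+a/7-.5,170+b/7-.5))
obs=[('top',(.083,.055,.018),T(258,62)),('top',(.083,-.055,.018),T(447,64)),('top',(.05,.055,.018),T(254,123)),('top',(.05,-.055,.018),T(446,128)),
('scene',(.083,-.055,.018),S(190,326)),('scene',(.083,.055,.018),S(458,388)),('scene',(.05,.055,.018),S(476,375)),('scene',(-.1,.013,.014),S(483,345))]
def pose(v):
    xf,yf,ps=v; th=brentq(lambda t:-(xe-xf)*np.sin(t)+.09*np.cos(t)+.015,.3,1.3)
    # grip point model at bx=-.004
    return [xf+.091*np.cos(th)*np.cos(ps),yf+.091*np.cos(th)*np.sin(ps),.009+.091*np.sin(th),th,ps]
for name,o in (('top',obs[:4]),('scene',obs[4:]),('all',obs)):
    f=lambda v:np.concatenate([proj(c,bp(pose(v),*b))-p for c,b,p in o])
    s=least_squares(f,[.68,.04,0.]); print(name,s.x.round(4),'theta',np.degrees(pose(s.x)[3]).round(1),s.fun.reshape(-1,2).round(1).tolist())
from edge import *
im=cv2.imread('pics/t19.png')[:,:,::-1]
far=edges(im,286,302)
# foot row in top
for xf in (.675,.68,.685):
    x=pose([xf,.042,0]); fp=bp(x,-.095,0,.009)
    print(xf,np.degrees(x[3]).round(1),[proj('top',bp(x,b,0,.018)).round(1)[1] for b in (.05,.083)],'stripes?')
E
```

```text
top [0.6846 0.042  0.0115] theta 49.1 [[-0.5, 1.2], [0.8, 1.4], [-0.1, -0.8], [-0.1, -1.2]]
scene [0.6818 0.0392 0.0128] theta 48.2 [[-0.4, 0.0], [-0.1, 0.2], [0.7, 1.0], [-0.5, -0.1]]
all [0.6838 0.0405 0.0157] theta 48.9 [[-0.2, 1.4], [1.2, 1.5], [0.2, -0.6], [0.2, -1.2], [-0.0, 0.0], [0.4, 0.1], [1.1, 1.1], [-0.4, 0.5]]
far edge x at y=.04: 0.6654 yaw deg 0.62 resid 0.0005Traceback (most recent call last):
  File "<stdin>", line 16, in <module>
  File "edge.py", line 15, in edges
    m=(c[k+3]+c[k-2])/2; j=k-2
       ~^^^^^
IndexError: index 35 is out of bounds for axis 0 with size 35
```

```bash
python3 - <<'E'
from tilt import *
im=cv2.imread('pics/s19.png')
x0,y0,s=200,205,14
c=cv2.resize(im[y0:y0+40,x0:x0+56],None,fx=s,fy=s,interpolation=cv2.INTER_CUBIC)
def pt(p): 
    q=(proj('scene',p)-[x0,y0]+.5)*s; return tuple(int(v) for v in q)
cv2.line(c,pt((.6655,.136,0)),pt((.6655,-.05,0)),(255,0,0),1)
xe=.7823
from scipy.optimize import brentq
for xf,col in ((.6745,(0,0,255)),(.683,(255,255,255))):
    th=brentq(lambda t:-(xe-xf)*np.sin(t)+.09*np.cos(t)+.015,.3,1.3)
    x=[xf+.091*np.cos(th),.0405,.009+.091*np.sin(th),th,0.012]
    # left side outline of handle (y=+.013): foot circle + lines
    f=bp(x,-.095,.013,.009)
    arc=[pt([f[0]+.009*np.cos(a),f[1],f[2]+.009*np.sin(a)]) for a in np.linspace(0,2*np.pi,40)]
    cv2.polylines(c,[np.array(arc)],True,col,1)
    cv2.line(c,pt(bp(x,-.095,.013,.018)),pt(bp(x,.05,.013,.018)),col,1)
    cv2.line(c,pt(bp(x,-.095,-.013,.018)),pt(bp(x,.05,-.013,.018)),col,1)
    H=[pt(bp(x,a,b,.018)) for a,b in ((.05,.055),(.083,.055),(.083,-.055),(.05,-.055))]; cv2.polylines(c,[np.array(H)],True,col,1)
cv2.imwrite('pics/c19.png',c)
E
```

```text
(no output)
```

View pics/c19.png

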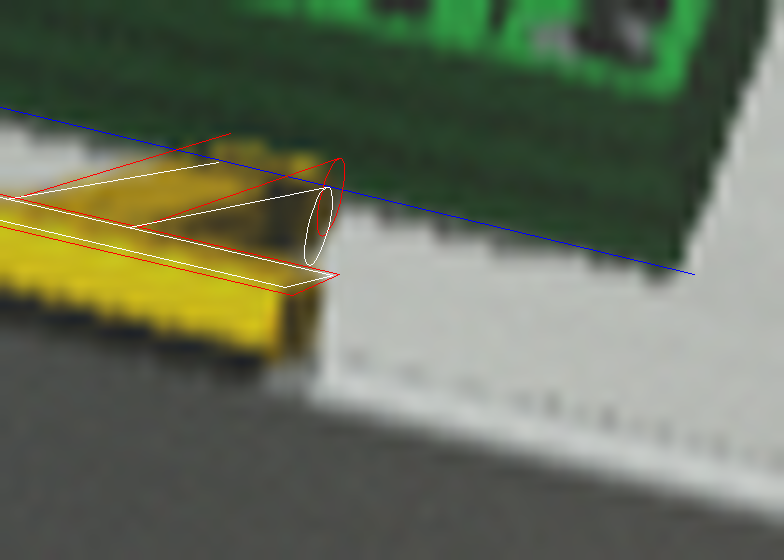

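```bash
python3 - <<'E'
from tilt import *
from scipy.optimize import brentq
xe=.7823
for xf in (.6745,.679,.683):
    th=brentq(lambda t:-(xe-xf)*np.sin(t)+.09*np.cos(t)+.015,.3,1.3)
    x=[xf+.091*np.cos(th),.0405,.009+.091*np.sin(th),th,0.012]
    print(xf,np.degrees(th).round(1),'head near edge row',[proj('top',bp(x,.05,y,.018))[1].round(1) for y in (.055,-.055)],'far top',proj('top',bp(x,.083,0,.018))[1].round(1),'far bottom',proj('top',bp(x,.083,0,0))[1].round(1),'blade tip h0/.018',[proj('top',bp(x,.095,0,h))[1].round(1) for h in (0,.009,.018)])
print('obs near',100+123/5-.5,100+128/5-.5,'yellow/black',100+63/5-.5,'blade tip',100+42/5-.5)
E
```

```text
0.6745 46.0 head near edge row [np.float64(125.1), np.float64(125.7)] far top 115.0 far bottom 112.0 blade tip h0/.018 [np.float64(108.2), np.float64(109.7), np.float64(111.1)]
0.679 47.3 head near edge row [np.float64(124.3), np.float64(124.9)] far top 114.3 far bottom 111.2 blade tip h0/.018 [np.float64(107.3), np.float64(108.9), np.float64(110.4)]
0.683 48.6 head near edge row [np.float64(123.6), np.float64(124.2)] far top 113.6 far bottom 110.4 blade tip h0/.018 [np.float64(106.6), np.float64(108.2), np.float64(109.8)]
obs near 124.1 125.1 yellow/black 112.1 blade tip 107.9
```

```bash
python3 - <<'E'
from h import *
a=cv2.imread('pics/t19.png'); im=cams.snapshot('top')[:,:,::-1]
d=np.abs(a.astype(int)-im.astype(int)).max(2); print('moved px since last, squeegee/stack area',(d[100:200,215:335]>25).sum())
o=cv2.imread('pics/top0.png').astype(int); d0=(np.abs(o-im.astype(int)).max(2)>45).astype(np.uint8)*255
cv2.imwrite('pics/d20.png',np.hstack([im,cv2.cvtColor(d0,cv2.COLOR_GRAY2BGR)])[:, :1024] if False else cv2.resize(np.hstack([im,cv2.cvtColor(d0,cv2.COLOR_GRAY2BGR)]),(800,300)))
cv2.imwrite('pics/s20.png',cams.snapshot('scene')[:,:,::-1])
E
```

```text
moved px since last, squeegee/stack area 0
```

View pics/d20.png

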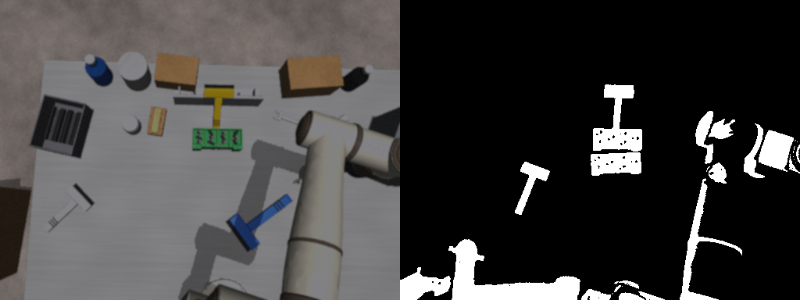

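View pics/s20.png

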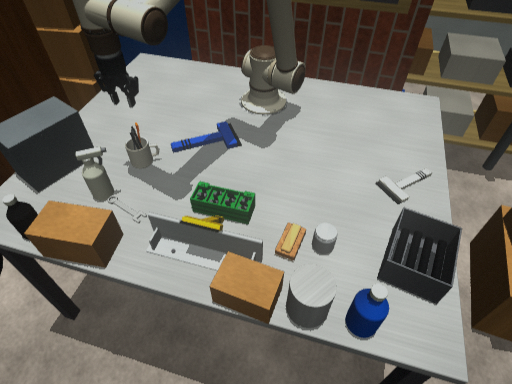

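The difference picture (stack, squeegee and arm only) shows that nothing else moved. The scene picture shows the squeegee leaning at about (203,223), head up on the upstand. The arm stands clear, so I'll hand in.

```bash
python3 -c "
from plant import r
print(r.state()['time'],r.state()['contact_force']); print(r.hand_in())"
```

```text
25.0 [-0.1666247   0.13124884  0.2991057 ]
the job is handed in; nothing more can be done
None
```

I walked the stack to the upstand, leaned the squeegee in the gap, and handed the job in at 25.0 s.

**Stack:** It took five pushes on the near posts: left, right, left, right, left. Push forces I read stayed around 4–10 N. The last fit puts the far side about 111 mm from the upstand. The stack's yaw relative to the upstand came out between 0.1° and 0.8°, depending on the fit.

**Squeegee:** I turned it head-up in the grip against the upstand's edge, set its foot on the shelf and slid it against the stack. The sideways force rose to 6.9 N there, and the stack had not moved. I then released it so its back rested on the upstand's top edge.

**Last checks:**
- **Stillness:** the stack and squeegee did not move between the last two pictures.
- **Bystanders:** comparing the first and last top pictures showed changes only at the stack, the squeegee and the arm. The wrench and mug lay partly or fully under the arm in that picture, but looked unmoved in the scene view.
- **Foot contact:** the measurements disagreed. A first fit put the foot 7–9 mm off the stack, but I had misread which edges of the head were visible. With that corrected, the top view gives about 0–3 mm and the scene view shows contact. The foot itself is hidden from the top camera, so contact rests on these readings and the force before release.

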